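Fetch the parallel bar from behind the gauges

ROBOT

A 6-joint arm with a two-finger parallel gripper is mounted at the origin on the work surface. World frame = base frame: x ahead of the robot, y to its left, z up, the work surface at z = 0. Lengths are in mm, angles in rad, forces in N, time in s.
With the tool pointing down it reaches from about 375 to 925 mm from the base axis. Payload 5.7 kg.
Tool frame: the origin (TCP) lies at the very end of the fingers, on their centre line; the grasp point (between the pads) lies 19 mm behind it (manip.grasp_offset is the y of the grasp point in the tool frame, in mm); y points along the fingers, x is the direction in which the jaws open and shut, and the axes are right-handed (so a half turn about y gives the same grasp; the last joint's range is limited). The gripper opens to 85 mm and grips with 20 to 120 N. Pads are 22 mm wide; open, the fingers measure 114 mm over their backs; the gripper's body (76 mm by 85 mm) begins 54 mm behind the grasp point. The pads swing forward as they close: fully open they stand 13 mm farther back than shut.
Start: joints at [1.183, 0.359, 1.51, -0, 1.272, -0.115], TCP at [161.651, 577.782, 231.267] pointing down, gripper open.
Joint ranges: [-2.97, 2.97], [-1.01, 2.36], [0.21, 2.38], [-0.96, 4.11], [0.2, 2.71], [-2.98, 2.98]. Speed limits (rad/s): [2.39, 2.39, 3.14, 3.14, 3.14, 3.14].

INTERFACE

Orientations are given as [roll, pitch, yaw] about the fixed x, y, z axes, in that order (R = Rz(yaw) Ry(pitch) Rx(roll)).
In Python, from station import manip, eyes gives the robot as it stands.
- The arm moves only by the tool apply_moves, never from a script. Its argument "moves" is a list of rows, each a list of 7 numbers: the finger opening in m, from 0 to 0.0854, then the shift along the tool's x, y, z in m, then the turn, a rotation vector about the tool's x, y, z in rad. A call has 1 to 5 rows; each row shifts and turns the commanded pose from where the row before left it, along the tool's axes as they then stand; what a row does not reach is not made up. A row lasts 1/10 s, in which the tool goes at most 50 mm and 8.59 degrees, less where a joint would pass 70% of its speed; a pose out of reach is approached as far as the arm can. A call is refused whole if a number of a shift passes 0.05 or a number of a turn 0.15, either way. A call with a gripper value outside its range is refused whole. The fingers move at their own pace and stop on an object; "grip_force" is the grip in N (left out, the last holds). Time passes only in rows, so rows that do not move let the fingers close. It gives the time, the measured TCP pose, the force and the opening at its end, in the units of the state.
- manip.state(): the state, without advancing time (a new reading comes with each control period).
- eyes.snapshot(name): name is "scene" or "top"; returns a dict with "pixels" (384x512x3 uint8, red, green, blue), "fov_y" (degrees; the focal length in pixels is half the picture's height over the tangent of half this angle, whatever the lens; pixels are square), "cx", "cy" (the principal point, pixels), "k1" (the pictures are not rectified: a ray, as slopes to the right and down, at radius r is drawn at 1 + k1 r^2 times it, then the intrinsics apply), "T" (4x4, takes a point from camera to world coordinates). Camera axes: x right, y up, looking along -z (the intrinsics and any distortion apply to the point x, -y, -z); pixel columns grow to the right and rows downward; lengths in mm; the calibration is good to about 2 mm. A picture is of the moment at which its call begins. There is no depth.
- manip.sign_off(): hands the job in, once; it reports no verdict.
The state is a dict: "t": time; "qpos": joint angles; "qd": joint speeds; "tau": joint torques, N m; "position": TCP position; "orientation": TCP orientation; "force": force on the tool from outside, world axes, zero at the start; "torque": the same for the moment, N m; "opening": finger opening in mm.
Only numpy, scipy, OpenCV 4.12 (cv2) and the standard library are available. Lean on these libraries where they do the work, as an engineer would, in place of code of your own. Each camera call takes 0.05 s, during which the arm holds its last target.

TASK

The ground steel parallel bar is wanted on the granite surface plate, but the oil tin, the depth gauge and the brass ring gauge stand close in front of it on the rack. First stand all three on the black rubber mat, then lay the bar on the middle of the surface plate, lengthwise along it, and only then put the three back on the rack, upright, each on the same felt pad it came from. Leave the V-block and the brush alone.

Things in the scene. Friction and masses are not known exactly. Their poses are not given: they have to be found in the camera images.
- bar: Ground steel parallel bar, plain and bright, 22 wide (x), 150 long (y), 30 high (z), about 0.76 kg, two dark dots in each long face. Origin: centre of its underside. It lies along the rack behind the pads, about 10 mm behind the things there and 33 mm in front of the fence; it lies on the same face on the plate.
- tin: Glossy green enamel tin shaped like a small oil can, closed, about 0.28 kg: straight round body 56 mm in diameter up to 50 mm height, then a cone to a brass stub spout 12 to 18 thick whose top is 78 above the base. Origin: centre of its underside, z up. Stands on one of the felt pads. Grip it across the body, the spout between the fingers.
- ring: Brass ring gauge lying flat (bore upright): outer diameter 58, bore 36, height 32 mm, about 0.42 kg. Origin on its axis at the underside, z up; on one of the rack's three felt pads.
- gauge: Rusted brown steel depth gauge standing upright, about 0.40 kg: foot block 62 long (x), 30 wide (y), 16 high; on its middle a round barrel 20 in diameter up to 62 mm height, then a thimble 24 in diameter from 62 to 102, topped by a 12 mm button to 112. Origin: centre of the foot's underside, z up. On one of the felt pads, foot roughly fore and aft.
- rack: Fixed ash board, 145 deep (x -82 to +63 mm), 300 long (y), top 18 mm above the bench. Origin at bench level, +x away from the robot. Three grey felt pads, 72 in diameter and flush, centred at x -42, y -90, 0, +90: tin, ring and depth gauge stand on them (in any order), each within 4 mm of its pad's centre. The bar lies along y at x about +9. Fence at x 53 to 63, its top 44 above the bench.
- mat: Fixed black ribbed rubber mat lying on the bench, 300 (its x) by 120 (its y) and 4 mm thick, at the left or right of the rack. Empty at the start. Origin at its centre at bench level, so its top is at 4 mm.
- plate: Fixed small grey granite surface plate, 240 (its x) by 140 (its y), its flat empty top 45 mm above the bench, on the side opposite the mat. Origin at its centre at bench level. The bar goes on its middle with the bar's length along the plate's 240 mm side (either way round).
- vblock: Dark steel V-block, 60 by 42 by 36 mm, lying loose between the robot and the rack: leave alone. Origin at the centre of its underside.
- brush: Wooden bench brush with a flat handle, bristles down, 153 mm long and 34 wide, 20 high, handle along its -x (x from -100 to +53 mm), lying loose between the robot and the rack: leave alone. Origin under the root of the handle.
Mind the look-alikes: they are no part of the job. What is meant by the gauge is not blue or pink, and is the smaller of those in its own colour.

How it is judged (in metres and radians):
On the way, in this order (a step that is already met when the one before it is completed fails the run):
1. The oil tin, the depth gauge and the ring gauge all stand released on the rubber mat, while the bar still lies in its place (x of tin in the frame of mat between -0.148 and 0.148 m and y of tin in the frame of mat between -0.058 and 0.058 m and z of tin in the frame of mat between 0 and 0.01 m and angle between each of tin, gauge, ring's own z axis and vertical below 0.12 rad and contact force between the fingers and tin below 0.3 N and linear speed of each of tin, gauge, ring below 0.02 m/s and angular speed of each of tin, gauge, ring below 0.15 rad/s and x of gauge in the frame of mat between -0.148 and 0.148 m and y of gauge in the frame of mat between -0.058 and 0.058 m and z of gauge in the frame of mat between 0 and 0.01 m and contact force between the fingers and gauge below 0.3 N and x of ring in the frame of mat between -0.148 and 0.148 m and y of ring in the frame of mat between -0.058 and 0.058 m and z of ring in the frame of mat between 0 and 0.01 m and contact force between the fingers and ring below 0.3 N and distance of bar from where it was at the start of the episode below 0.025 m), for 0.2 s.
2. The bar lies released on the middle of the surface plate, along it, while the three still stand on the mat (horizontal distance between bar and plate below 0.02 m and angle between the y axis of bar and the x axis of plate, either way round below 0.15 rad and angle between bar's own z axis and vertical below 0.1 rad and z of bar in the frame of plate between 0.04 and 0.052 m and contact force between the fingers and bar below 0.3 N and linear speed of bar below 0.02 m/s and angular speed of bar below 0.15 rad/s and x of tin in the frame of mat between -0.148 and 0.148 m and y of tin in the frame of mat between -0.058 and 0.058 m and z of tin in the frame of mat between 0 and 0.01 m and angle between each of tin, gauge, ring's own z axis and vertical below 0.12 rad and x of gauge in the frame of mat between -0.148 and 0.148 m and y of gauge in the frame of mat between -0.058 and 0.058 m and z of gauge in the frame of mat between 0 and 0.01 m and x of ring in the frame of mat between -0.148 and 0.148 m and y of ring in the frame of mat between -0.058 and 0.058 m and z of ring in the frame of mat between 0 and 0.01 m), for 0.2 s.
At the end, for the whole second after the job is handed in: The bar lies flat on the surface plate, centre within 20 mm of the plate's centre and along its long side within 0.15 rad; the tin, the depth gauge and the ring gauge stand upright on the rack, each within 15 mm of where it stood at the start; all released and at rest (horizontal distance between bar and plate below 0.02 m and angle between the y axis of bar and the x axis of plate, either way round below 0.15 rad and angle between bar's own z axis and vertical below 0.1 rad and z of bar in the frame of plate between 0.04 and 0.052 m and contact force between the fingers and bar below 0.3 N and linear speed of each of bar, tin, gauge, ring below 0.02 m/s and angular speed of each of bar, tin, gauge, ring below 0.15 rad/s and distance of each of tin, gauge, ring from where it was at the start of the episode below 0.015 m and angle between each of tin, gauge, ring's own z axis and vertical below 0.12 rad and contact force between the fingers and tin below 0.3 N and contact force between the fingers and gauge below 0.3 N and contact force between the fingers and ring below 0.3 N); the robot touches nothing.
It fails at once if The V-block is shifted by more than 20 mm (distance of vblock from where it was at the start of the episode above 0.02 m).
It fails at once if The brush is shifted by more than 20 mm (distance of brush from where it was at the start of the episode above 0.02 m).
It also fails if it takes over 144 s, if anything falls off the work surface, if the arm or the gripper's body presses on something with over 40 N, if the wrist force passes 120 N, or if a joint passes its speed limit or range.

## Working session

There is one attempt and no reset: what is moved stays moved. The work goes in short steps, Python scripts to look and compute and a tool call to move; the robot and the scene stay as the last step left them, time stands still between calls to the robot, and variables do not carry over. Pictures are saved under pics/ and viewed, and the job is handed in when it is done.

Besides the shell and the picture viewer there is one more tool, called after "Emit:" in YAML: its name, and indented under it one key for each argument. apply_moves: Moves the arm, as the interface text tells. Its arguments: {"type":"object","properties":{"moves":{"type":"array"},"grip_force":{"type":"number"}},"required":["moves"]}

```bash
ls; mkdir -p pics
python3 - <<'E'
from station import manip, eyes
import cv2,numpy as np
print(manip.state(), manip.grasp_offset)
for n in ("scene","top"):
    s=eyes.snapshot(n); cv2.imwrite(f"pics/{n}0.png",s["pixels"][:,:,::-1])
    print(n,{k:v for k,v in s.items() if k!="pixels"})
E
```

```text
pics
{'t': 0.0, 'qpos': array([ 1.18288903e+00,  3.59528137e-01,  1.51144305e+00,  3.08768643e-05,
        1.27249673e+00, -1.15075529e-01]), 'qd': array([-0.00018517, -0.00041117, -0.00040105,  0.00118333,  0.00213403,
        0.00109315]), 'tau': array([-2.09511149e-03, -5.27617264e+01, -2.78616017e+01, -5.50365858e-04,
        1.31981674e-02, -8.63794668e-06]), 'position': array([161.3979809 , 577.17480178, 230.43577367]), 'orientation': array([-1.5705517 ,  0.00185947,  1.29795568]), 'force': array([ 0.10764449,  0.8533802 , -0.20639269]), 'torque': array([ 0.03135143, -0.01763759, -0.07715733]), 'opening': 85.15293384927274} -18.700000000000003
scene {'fov_y': 55.06555405869621, 'cx': 260.3417675533064, 'cy': 192.03395677237134, 'k1': -0.11869757419246069, 'T': array([[ 4.89629867e-01, -5.54186740e-01,  6.73156483e-01,
         1.09932093e+03],
       [ 8.71668127e-01,  3.30042130e-01, -3.62307700e-01,
        -3.42721676e+02],
       [-2.13838763e-02,  7.64165721e-01,  6.44665402e-01,
         6.71454076e+02],
       [ 0.00000000e+00,  0.00000000e+00,  0.00000000e+00,
         1.00000000e+00]])}
top {'fov_y': 53.74838140544345, 'cx': 253.23657464069353, 'cy': 196.30341612509176, 'k1': -0.055020387735315826, 'T': array([[ 2.49160565e-02,  9.95899562e-01, -8.69669589e-02,
         3.87244422e+02],
       [-9.99482110e-01,  2.30443297e-02, -2.24604260e-02,
        -1.32944909e+01],
       [-2.03642332e-02,  8.74815448e-02,  9.95957970e-01,
         1.02448291e+03],
       [ 0.00000000e+00,  0.00000000e+00,  0.00000000e+00,
         1.00000000e+00]])}
```

View pics/scene0.png

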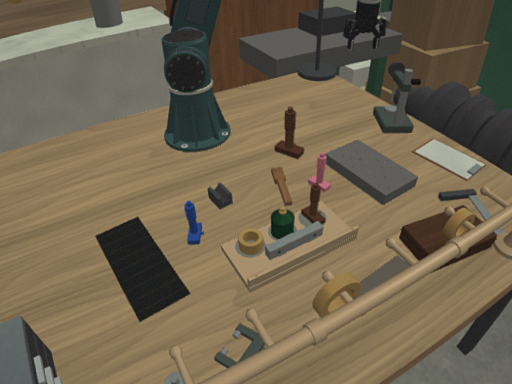

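View pics/top0.png

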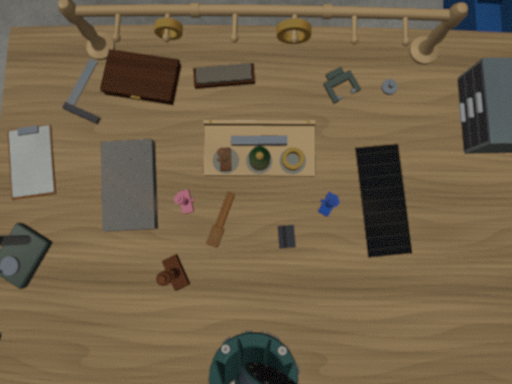

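The scene view shows the rack at about (290,240), with ring (251,241), tin (283,222) and a small brown gauge (315,203) on it. The mat is on the -y side (141,265) and the plate on the +y side (372,170). The look-alikes off the rack are a large brown gauge (290,130), a pink one (320,170) and a blue one (193,222).

```bash
cat > h.py <<'E'
import numpy as np, cv2
from scipy.optimize import least_squares
from scipy.spatial.transform import Rotation as R
def cam(s):
    f=s["pixels"].shape[0]/2/np.tan(np.radians(s["fov_y"])/2)
    return f,s["cx"],s["cy"],s["k1"],s["T"]
def proj(s,P):
    f,cx,cy,k,T=cam(s); P=np.atleast_2d(P); p=(P-T[:3,3])@T[:3,:3]
    u=p[:,0]/-p[:,2]; v=-p[:,1]/-p[:,2]; d=1+k*(u*u+v*v)
    return np.c_[cx+f*u*d,cy+f*v*d]
def ray(s,px):
    f,cx,cy,k,T=cam(s); K=np.array([[f,0,cx],[0,f,cy],[0,0,1.]])
    q=cv2.undistortPoints(np.array([[px]],float),K,np.array([k,0,0,0.]))[0,0]
    d=T[:3,:3]@np.array([q[0],-q[1],-1]); return T[:3,3],d/np.linalg.norm(d)
def onz(s,px,z):
    o,d=ray(s,px); return o+d*(z-o[2])/d[2]
def tri(s1,p1,s2,p2):
    A=np.zeros((3,3));b=np.zeros(3);
    L=[ray(s1,p1),ray(s2,p2)]
    for o,d in L:
        M=np.eye(3)-np.outer(d,d);A+=M;b+=M@o
    X=np.linalg.solve(A,b)
    return X,max(np.linalg.norm(np.cross(X-o,d)) for o,d in L)
def crop(s,x0,y0,w,h,k,name,marks=[]):
    c=cv2.resize(s["pixels"][y0:y0+h,x0:x0+w,::-1],None,fx=k,fy=k,interpolation=cv2.INTER_CUBIC)
    for m in marks:
        cv2.drawMarker(c,(int((m[0]-x0+.5)*k),int((m[1]-y0+.5)*k)),(0,0,255),cv2.MARKER_CROSS,8,1)
    for i in range(0,w,10): cv2.putText(c,str(x0+i),(i*k,8),0,.3,(255,255,0),1); cv2.line(c,(int((i+.5)*k),10),(int((i+.5)*k),14),(255,255,0),1)
    for i in range(0,h,10): cv2.putText(c,str(y0+i),(0,int((i+.5)*k)+4),0,.3,(255,255,0),1)
    cv2.imwrite(f"pics/{name}.png",c)
E
python3 - <<'E'
from h import *; from station import eyes
a=eyes.snapshot("scene"); b=eyes.snapshot("top")
import pickle; pickle.dump((a,b),open("s0.pkl","wb"))
crop(a,215,165,150,120,5,"c1"); crop(b,195,115,130,65,6,"c2")
crop(a,90,210,105,110,5,"c3"); crop(a,320,135,100,70,7,"c4")
crop(b,350,140,65,120,5,"c5"); crop(b,95,130,70,110,5,"c6")
E
```

```text
(no output)
```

View pics/c1.png

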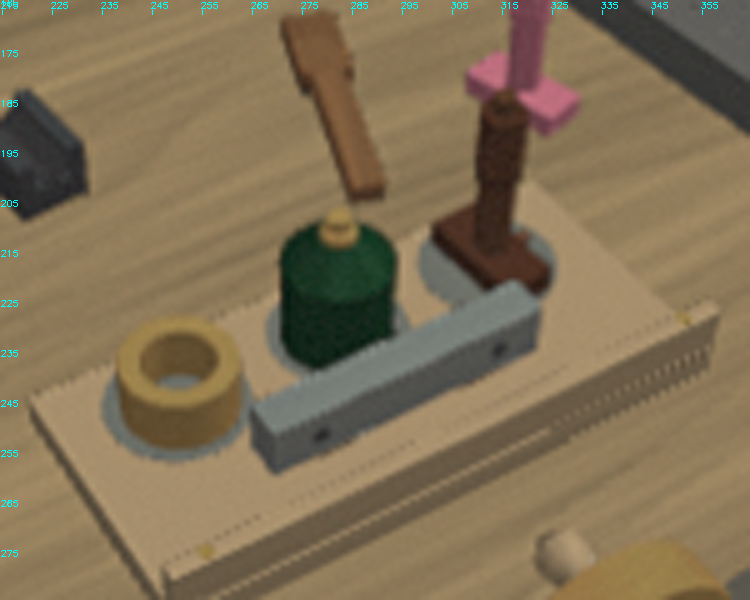

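View pics/c2.png

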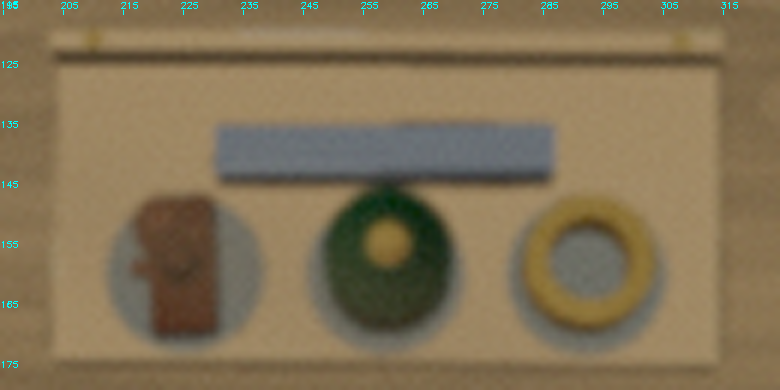

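View pics/c3.png

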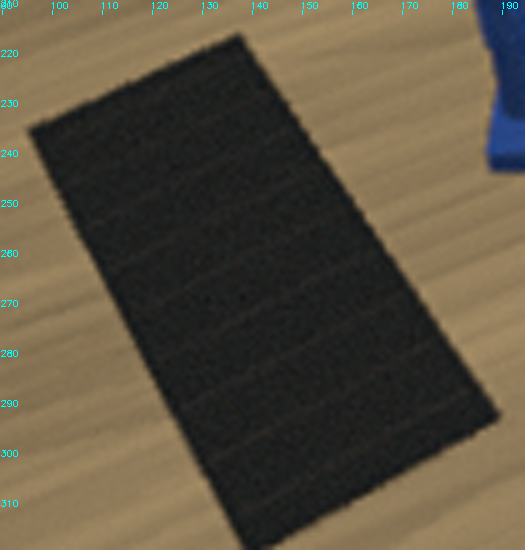

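View pics/c4.png

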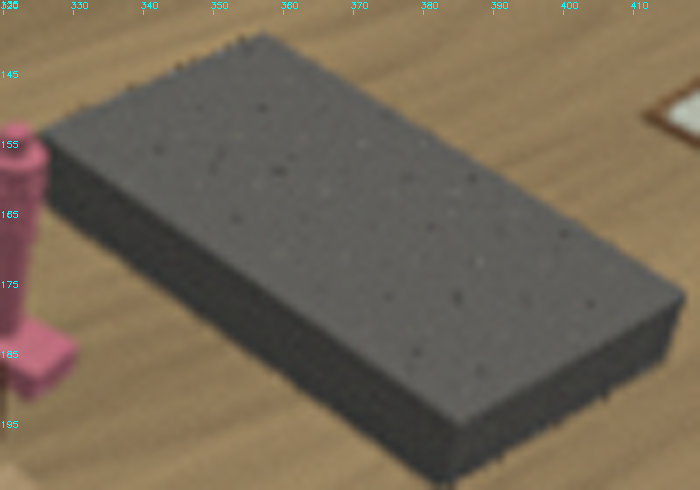

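View pics/c5.png

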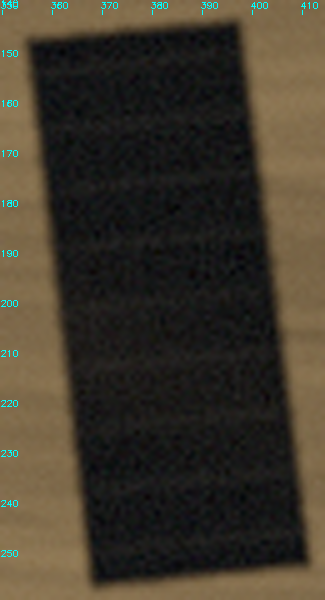

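View pics/c6.png

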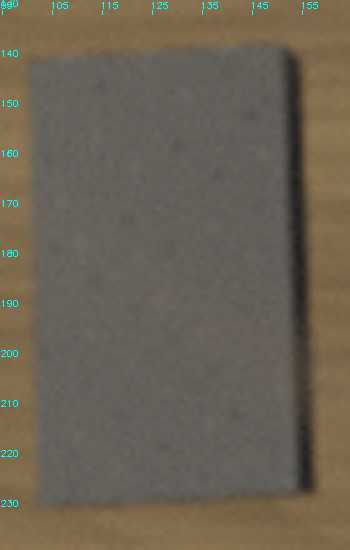

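Run:
```python
from h import *; import pickle
a,b=pickle.load(open("s0.pkl","rb"))
np.set_printoptions(precision=1,suppress=True)
for n,p,q in [("bar -y-x",(264.9,245.9),(286.5,143.7)),("bar -y+x",(269.5,250.9),(286.5,135.5)),("bar +y-x",(317.5,220.7),(230.7,143.7)),("bar +y+x",(322.5,225.5),(230.7,135.5)),
 ("ring top",(250.5,236.9),(292.8,158.2)),("spout",(282.3,207.3),(259.2,155.0)),
 ("rack -y-x",(220.9,245.1),(195+720/6-.5,115+358/6-.5)),("rack +y-x",(320.5,200.9),(195+52/6-.5,115+358/6-.5)),
 ("mat -x+y",(137.3,216.5),(367.8,255.8)),("mat -x-y",(95.5,235.5),(410.8,251.8)),("mat +x-y",(139.5,319.5),(397.3,144.3)),("mat +x+y",(189.5,292.5),(355,147.5)),
 ("pl -x-y",(325.5,153.3),(152.5,227.5)),("pl -x+y",(357.5,139.3),(102.5,230.5)),("pl +x+y",(417,176.5),(100.5,141)),("pl +x-y",(385,194.5),(151,138.5))]:
    X,e=tri(a,p,b,q); print(n,X,"err %.1f"%e)
crop(b,210,140,35,35,16,"g2"); crop(a,290,175,45,55,11,"g1")
```

```text
bar -y-x [613.9 -74.5  44.6] err 0.7
bar -y+x [634.8 -74.3  48.3] err 0.4
bar +y-x [610.6  72.5  47.3] err 1.3
bar +y+x [631.7  72.4  49.5] err 0.6
ring top [575.2 -91.   47.4] err 1.2
spout [572.1  -3.7  96.5] err 1.0
rack -y-x [ 538.7 -152.1   18.3] err 1.1
rack +y-x [531.5 145.1  18.1] err 0.6
mat -x+y [ 324.2 -299.5    5.4] err 0.0
mat -x-y [ 337.2 -415.1    4.5] err 0.3
mat +x-y [ 628.7 -380.2    4.5] err 1.2
mat +x+y [ 616.9 -264.3    4.2] err 0.8
pl -x-y [385.1 269.4  42.5] err 0.3
pl -x+y [374.4 403.5  43.3] err 1.3
pl +x+y [611.4 420.9  45.1] err 0.9
pl +x-y [621.2 285.2  44.9] err 0.6
```

View pics/g1.png

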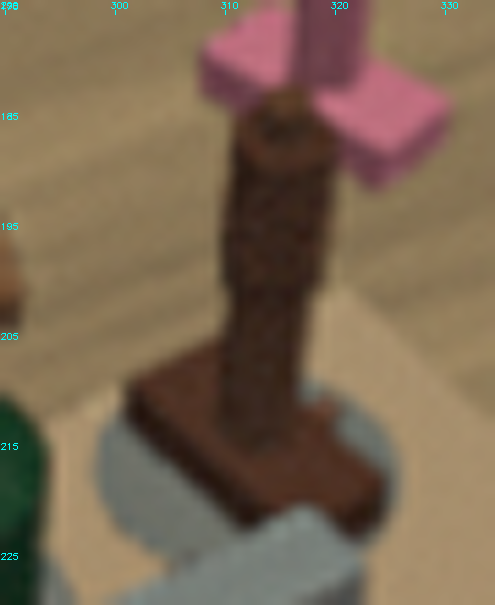

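View pics/g2.png

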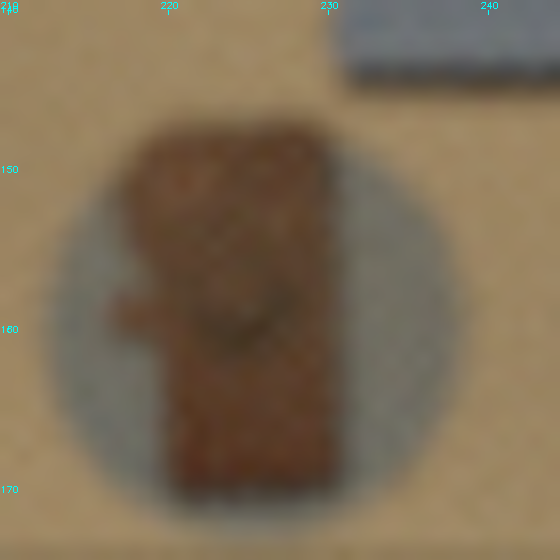

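Run:
```python
from h import *; import pickle
a,b=pickle.load(open("s0.pkl","rb"))
np.set_printoptions(precision=1,suppress=True)
print("button",onz(a,(315.4,183.8),130), tri(a,(315.4,183.8),b,(220.6,151)))
print("foot scene corners z34",[onz(a,p,34) for p in [(300.5,209.5),(324,218)]])
print("foot top z34",[onz(b,p,34) for p in [(219.8,170),(230.6,170),(230.6,148)]])
print("ring z50",onz(a,(250.5,236.9),50),onz(b,(292.8,158.2),50))
print("spout z96",onz(a,(282.3,207.3),96),onz(b,(259.2,155),96))
# tin body bottom / ring bottom in top view
print("ring bore floor", )
# rack fit
m=np.array([[613.9,-74.5],[634.8,-74.3],[610.6,72.5],[631.7,72.4]]).mean(0);print("bar",m, "yaw",np.degrees(np.arctan2(-(-3.2),146.9)))
def draw(c,yaw,zs,pts):
    M=np.array([[np.cos(yaw),-np.sin(yaw)],[np.sin(yaw),np.cos(yaw)]])
    return [(*(M@np.array(p[:2])+c),p[2]) for p in pts]
# overlay: tin top/bottom circle etc with guess
t=np.linspace(0,2*np.pi,25)
def circ(c,r,z): return np.c_[c[0]+r*np.cos(t),c[1]+r*np.sin(t),0*t+z]
yw=np.radians(1.4)
def foot(c,yw): return np.array(draw(c,yw,0,[(sx*31,sy*15,z) for z in(18,34) for sx in(-1,1) for sy in (-1,1)]))
G=onz(a,(315.4,183.8),130)[:2]; Rg=np.array([575.0,-91]); Tn=np.array([572.1,-3.7])
P=np.r_[circ(Rg,29,50),circ(Rg,18,50),circ(Tn,28,68),circ(Tn,28,18),circ(Tn,6,96),foot(G,yw),circ(G,12,120),circ(G,12,80)]
crop(a,225,175,110,100,7,"o1",proj(a,P)); crop(b,205,140,110,40,7,"o2",proj(b,P))
```

```text
button [573.8  86.8 130. ] (array([572.9,  87.9, 129. ]), np.float64(0.261135403123127))
foot scene corners z34 [array([545.8,  69.5,  34. ]), array([601.2, 102.1,  34. ])]
foot top z34 [array([541.6,  99.3,  34. ]), array([542.2,  70.7,  34. ]), array([601.3,  72.5,  34. ])]
ring z50 [577.9 -91.   50. ] [574.3 -91.8  50. ]
spout z96 [572.   -2.5  96. ] [571.7  -4.6  96. ]
ring bore floor
bar [622.8  -1. ] yaw 1.2479067532107702
```

View pics/o1.png

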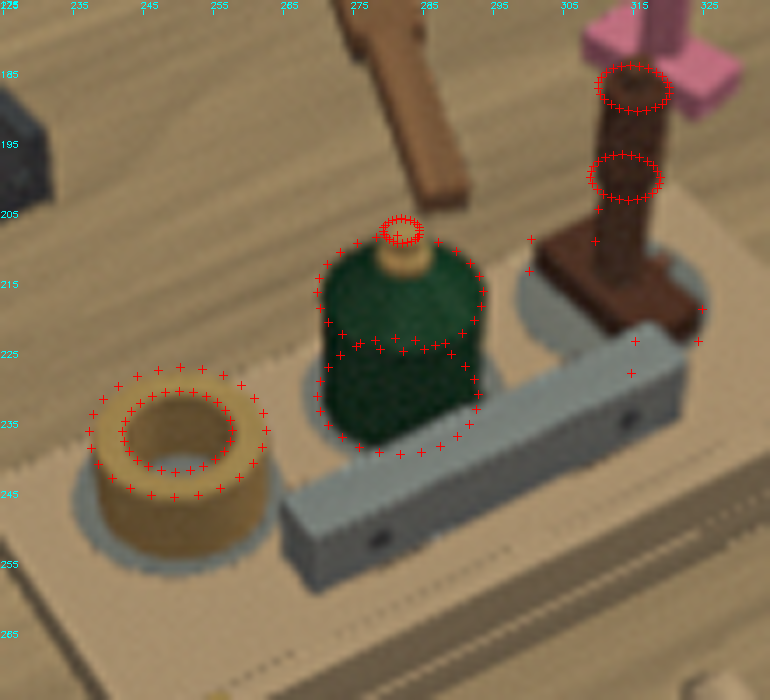

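View pics/o2.png

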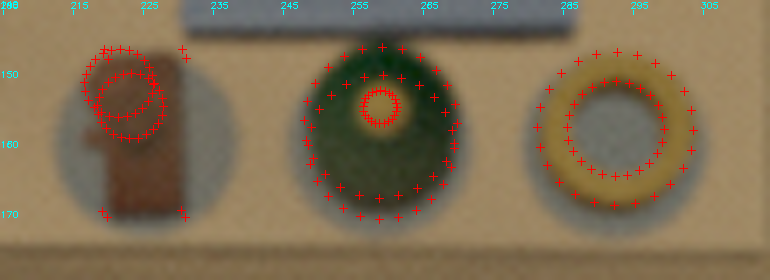

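The overlays fit within about 3 mm, and heights agree with the text: ring top 47–50, spout 96, button 129, bar top 44.6–49.5, plate 44, mat 4.5. There are two brown gauges: the one on the rack at scene (315,203) and a clearly larger one standing at (290,130). The smaller one on the rack is meant, confirmed in crop g1. The blue (193,222) and pink (320,170) ones are out by colour.

Moving towards the ring first.

Emit:
apply_moves:
  moves:
    - [0.085, 0, 0, 0, 0, -0.149, 0]
    - [0.085, 0, 0, -0.04, 0, -0.148, 0]
    - [0.085, -0.02, 0, -0.04, 0, 0, 0]
    - [0.085, -0.03, 0, -0.035, 0, 0, 0]
    - [0.085, -0.03, 0, -0.035, 0, 0, 0]
  grip_force: 60

```text
t: 0.7
position: [314.5, 494.6, 231.0]
orientation: [-1.571, 0.0, 1.596]
force: [1.0, 0.3, -0.2]
opening: 85.2
```

```bash
cat > go.py <<'E'
import sys; from station import manip; import numpy as np
s=manip.state(); p=s["position"]; y=s["orientation"][2]
t=np.array([float(v) for v in sys.argv[1:4]]); d=t-p
print("t %.1f pos %s yaw %.3f rp %s open %.1f F %s q6 %.2f"%(s["t"],p.round(1),y,s["orientation"][:2].round(3),s["opening"],s["force"].round(1),s["qpos"][5]))
print("tool shift mm: x %.1f y %.1f z %.1f"%(d[0]*np.cos(y)+d[1]*np.sin(y),-d[2],-d[0]*np.sin(y)+d[1]*np.cos(y)))
E
python3 go.py 576.5 -91 150
```

```text
t 0.7 pos [314.5 494.6 231. ] yaw 1.596 rp [-1.571  0.   ] open 85.2 F [ 1.   0.3 -0.2] q6 -0.71
tool shift mm: x -592.0 y 81.0 z -247.4
```

Emit:
apply_moves:
  moves:
    - [0.085, -0.04, 0, -0.025, 0, 0, 0]
    - [0.085, -0.04, 0, -0.025, 0, 0, 0]
    - [0.085, -0.04, 0, -0.025, 0, 0, 0]
    - [0.085, -0.04, 0, -0.025, 0, 0, 0]
    - [0.085, -0.04, 0, -0.025, 0, 0, 0]

```text
t: 1.2
position: [443.7, 296.9, 231.3]
orientation: [-1.571, 0.0, 1.595]
force: [0.1, 0.4, -0.2]
opening: 84.9
```

Emit:
apply_moves:
  moves:
    - [0.085, -0.045, 0.005, -0.02, 0, 0, 0]
    - [0.085, -0.045, 0.005, -0.02, 0, 0, 0]
    - [0.085, -0.045, 0.005, -0.02, 0, 0, 0]
    - [0.085, -0.045, 0.005, -0.02, 0, 0, 0]
    - [0.072, -0.045, 0.005, -0.02, 0, 0, 0]

```text
t: 1.7
position: [548.9, 74.2, 206.1]
orientation: [-1.571, -0.0, 1.595]
force: [0.8, 1.3, 0.0]
opening: 72.9
```

Emit:
apply_moves:
  moves:
    - [0.072, -0.04, 0.01, -0.005, 0, 0, 0]
    - [0.072, -0.04, 0.01, -0.005, 0, 0, 0]
    - [0.072, -0.04, 0.01, -0.005, 0, 0, 0]
    - [0.072, -0.04, 0.01, -0.005, 0, 0, 0]
    - [0.072, 0, 0, 0, 0, 0, 0]

```text
t: 2.2
position: [572.6, -88.0, 164.9]
orientation: [-1.57, 0.002, 1.591]
force: [-0.7, 0.3, -0.6]
opening: 71.9
```

```bash
python3 go.py 576.5 -91 23
```

```text
t 2.2 pos [572.6 -88.  164.9] yaw 1.591 rp [-1.57   0.002] open 71.9 F [-0.7  0.3 -0.6] q6 -1.86
tool shift mm: x -3.1 y 141.9 z -3.9
```

Emit:
apply_moves:
  moves:
    - [0.072, -0.003, 0.03, -0.004, 0, 0, 0]
    - [0.072, 0, 0.03, 0, 0, 0, 0]
    - [0.072, 0, 0.03, 0, 0, 0, 0]
    - [0.072, 0, 0, 0, 0, 0, 0]

```text
t: 2.6
position: [573.0, -84.8, 72.8]
orientation: [-1.563, -0.002, 1.595]
force: [-1.5, 1.1, 0.5]
opening: 72.2
```

```bash
python3 - <<'E'
from h import *; from station import eyes
a=eyes.snapshot("scene");crop(a,200,135,150,120,5,"d1")
E
python3 go.py 576.5 -91 23
```

```text
t 2.6 pos [574.5 -85.3  74.9] yaw 1.595 rp [-1.566e+00 -1.000e-03] open 72.0 F [ 1.2 -0.7  0.5] q6 -1.86
tool shift mm: x -5.8 y 51.9 z -1.8
```

View pics/d1.png

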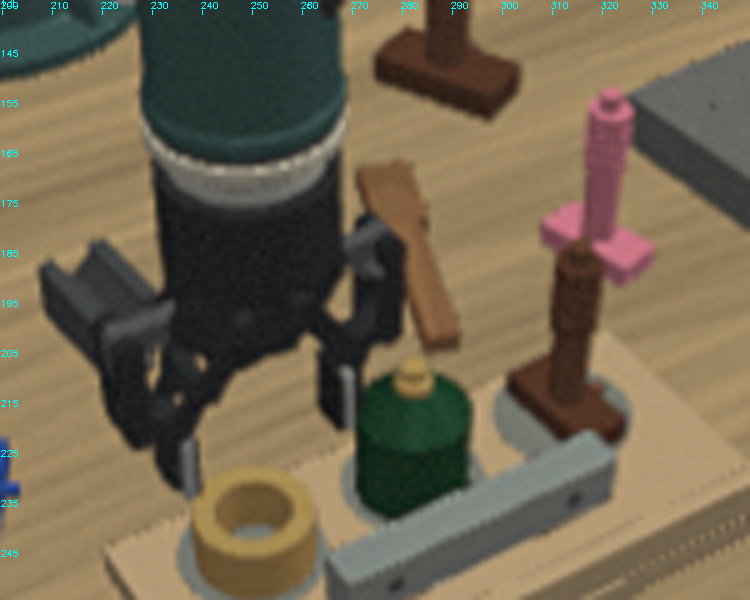

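```bash
python3 - <<'E'
from h import *; import pickle
a,b=pickle.load(open("s0.pkl","rb"))
np.set_printoptions(precision=1,suppress=True)
for p in [(280,190),(280,200),(269.5,218),(240,231),(238,233),(208,190),(225,222)]:
    o,d=ray(a,p); print(p,o+d*(576-o[0])/d[0])
E
python3 go.py 576.5 -91 23
```

```text
(280, 190) [576.  -12.1 155. ]
(280, 200) [576.  -11.7 125.6]
(269.5, 218) [576.  -39.2  83.1]
(240, 231) [ 576.  -115.    80.5]
(238, 233) [ 576.  -120.3   76.8]
(208, 190) [ 576.  -174.4  224.3]
(225, 222) [ 576.  -147.7  125. ]
t 2.6 pos [574.5 -85.3  74.9] yaw 1.595 rp [-1.566e+00 -1.000e-03] open 72.0 F [ 1.2 -0.7  0.5] q6 -1.86
tool shift mm: x -5.8 y 51.9 z -1.8
```

The picture shows the gripper above the ring. At its height the knuckles reach y about -12 (px 280,195), wider than the finger backs, so they would meet the tin's cone if I took the ring now. Better order out is gauge, tin, ring, and the reverse coming back. No turning is needed that way.

Emit:
apply_moves:
  moves:
    - [0.06, 0, -0.04, 0, 0, 0, 0]
    - [0.06, 0.01, -0.04, 0, 0, 0, 0]
    - [0.06, 0.04, -0.02, 0, 0, 0, 0]
    - [0.06, 0.045, 0, 0, 0, 0, 0]
    - [0.06, 0.045, 0, 0, 0, 0, 0]

```text
t: 3.15
position: [574.6, 55.2, 180.1]
orientation: [-1.577, 0.0, 1.594]
force: [0.4, -0.7, -0.5]
opening: 60.0
```

Emit:
apply_moves:
  moves:
    - [0.06, 0.03, 0, 0, 0, 0, 0]
    - [0.06, 0, 0, 0, 0, 0, 0]
    - [0.06, 0, 0, 0, 0, 0, 0]

```text
t: 3.45
position: [572.9, 84.4, 178.1]
orientation: [-1.573, 0.001, 1.597]
force: [0.8, 0.1, -0.2]
opening: 60.2
```

```bash
python3 go.py 573.5 87 75;python3 - <<'E'
from h import *; from station import eyes
a=eyes.snapshot("scene");crop(a,240,115,120,120,5,"d2")
b=eyes.snapshot("top");crop(b,170,110,110,80,6,"d3")
E
```

```text
t 3.5 pos [572.9  84.4 178.1] yaw 1.597 rp [-1.573e+00  1.000e-03] open 60.2 F [ 0.8  0.1 -0.2] q6 -1.57
tool shift mm: x 2.6 y 103.1 z -0.7
```

View pics/d2.png

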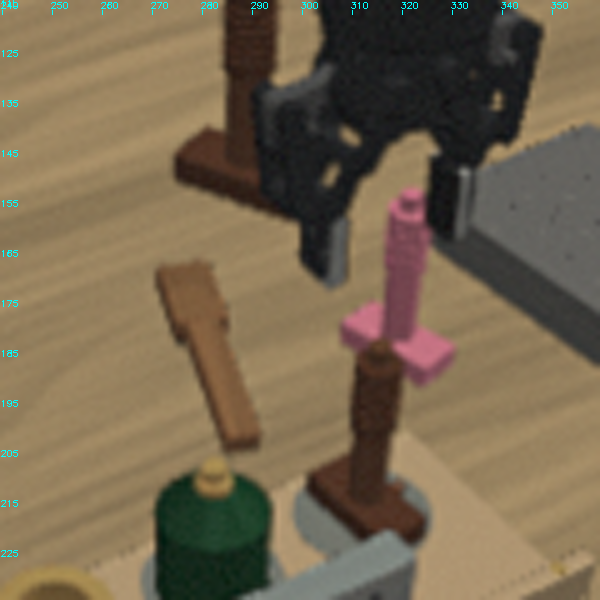

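The jaws straddle the rack gauge (thimble at px 315,190), with the tips at px (306,170) and (332,162). Descending and gripping the thimble.

Emit:
apply_moves:
  moves:
    - [0.06, 0.002, 0.03, -0.001, 0, 0, 0]
    - [0.06, 0, 0.03, 0, 0, 0, 0]
    - [0.06, 0, 0.025, 0, 0, 0, 0]
    - [0.06, 0, 0.016, 0, 0, 0, 0]
    - [0.06, 0, 0, 0, 0, 0, 0]

```text
t: 4.05
position: [571.5, 84.2, 73.3]
orientation: [-1.566, 0.0, 1.593]
force: [-0.3, -0.6, -0.1]
opening: 59.6
```

```bash
python3 go.py 573.5 87 75;python3 - <<'E'
from h import *; from station import eyes
a=eyes.snapshot("scene");crop(a,240,115,120,120,5,"d4")
E
```

```text
t 4.0 pos [571.5  84.2  73.3] yaw 1.593 rp [-1.566  0.   ] open 59.6 F [-0.3 -0.6 -0.1] q6 -1.57
tool shift mm: x 2.8 y -1.7 z -2.0
```

View pics/d4.png

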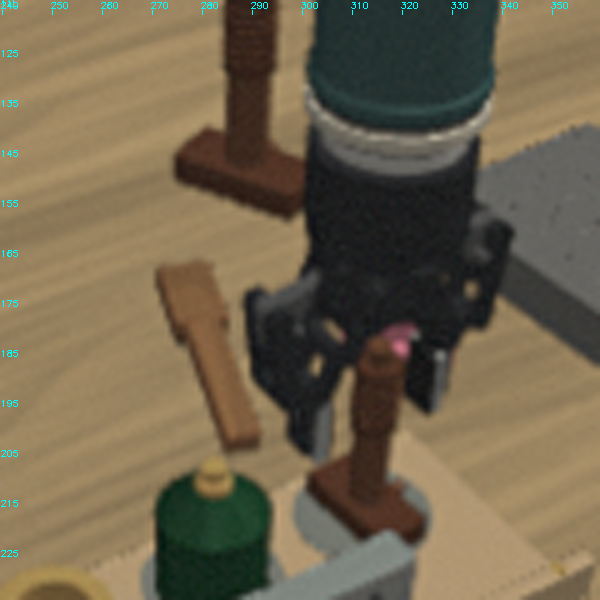

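Run:
```python
from h import *; import pickle
a,b=pickle.load(open("s0.pkl","rb"))
np.set_printoptions(precision=1,suppress=True)
print(proj(a,[[573,86,75],[573,86,83],[573,86-30,80],[573,86+30,80],[573,56-11,80],[573,87,130],[573,87,34]]))
```

```text
[[313.2 201.3]
 [313.5 198.9]
 [303.2 204. ]
 [323.3 195.7]
 [299.3 205.6]
 [315.3 183.6]
 [312.4 213.4]]
```

Emit:
apply_moves:
  moves:
    - [0.02, 0.001, 0, -0.001, 0, 0, 0]
    - [0.015, 0, 0, 0, 0, 0, 0]
    - [0.015, 0, 0, 0, 0, 0, 0]
    - [0.015, 0, 0, 0, 0, 0, 0]
    - [0.015, 0, 0, 0, 0, 0, 0]
  grip_force: 60

```text
t: 4.6
position: [575.4, 87.0, 76.7]
orientation: [-1.574, -0.0, 1.595]
force: [0.1, 0.9, 6.4]
opening: 22.6
```

```bash
python3 go.py 573.5 87 75;python3 - <<'E'
from h import *; from station import eyes
a=eyes.snapshot("scene");crop(a,240,115,120,120,5,"d5")
E
```

```text
t 4.6 pos [575.4  87.   76.7] yaw 1.595 rp [-1.574 -0.   ] open 22.6 F [0.1 0.9 6.4] q6 -1.56
tool shift mm: x 0.0 y 1.7 z 1.9
```

View pics/d5.png

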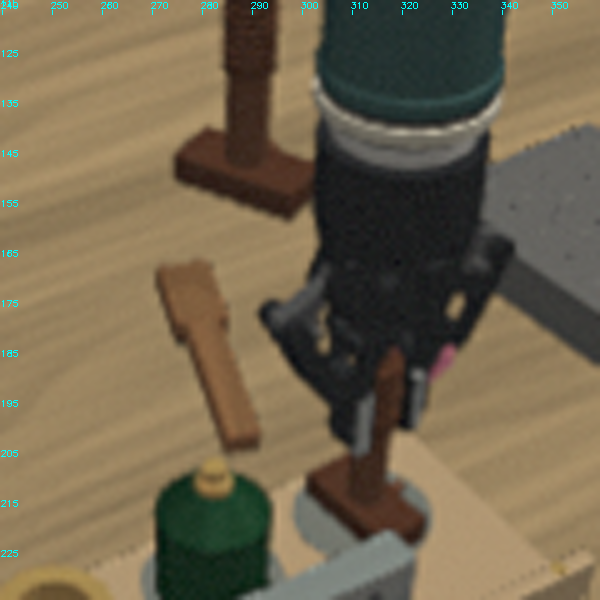

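```bash
python3 go.py 573.5 87 75;python3 - <<'E'
from h import *; from station import eyes
a=eyes.snapshot("scene");crop(a,290,170,50,55,11,"d6")
b=eyes.snapshot("top");crop(b,190,110,80,70,8,"d7")
E
python3 go.py 573.5 87 75
```

```text
t 4.7 pos [575.4  87.   76.7] yaw 1.595 rp [-1.574 -0.   ] open 22.5 F [-0.4  1.7  6.5] q6 -1.56
tool shift mm: x 0.0 y 1.7 z 1.9
t 4.8 pos [575.4  87.   76.7] yaw 1.595 rp [-1.574 -0.   ] open 22.9 F [-0.3  2.5  6.9] q6 -1.56
tool shift mm: x 0.0 y 1.7 z 1.9
```

View pics/d6.png

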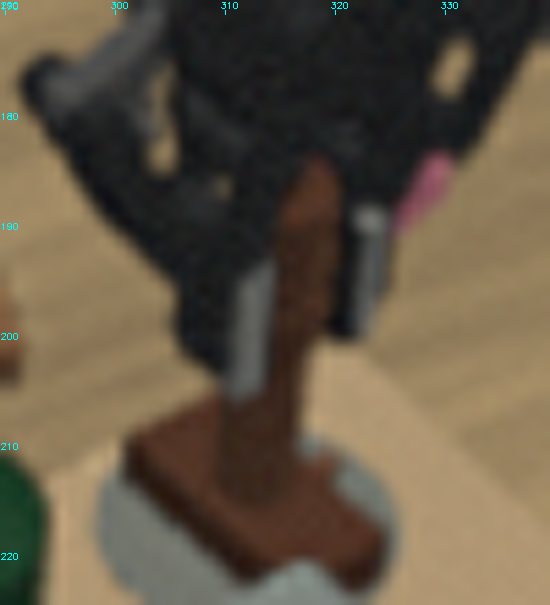

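View pics/d7.png

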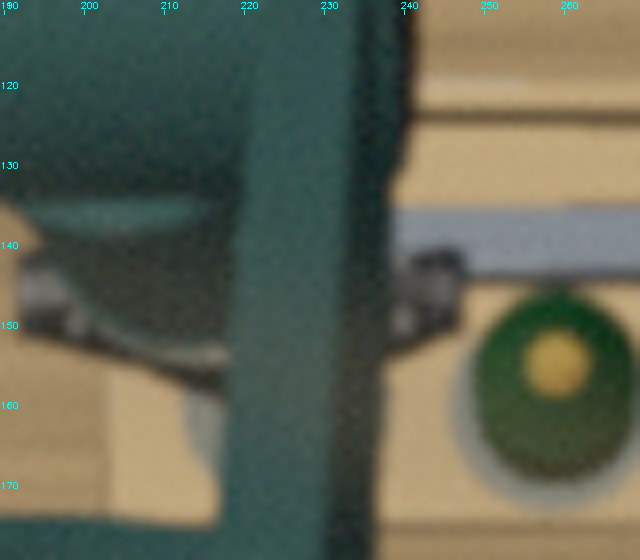

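Run:
```python
from h import *; import pickle
a,b=pickle.load(open("s0.pkl","rb"))
np.set_printoptions(precision=1,suppress=True)
for z in (110,130,150): print(onz(b,(192,147),z),onz(b,(247,146),z), onz(b,(219.5,147),z)[1])
# gauge tilt fit in scene: axis points
for G in [(573,87),(575,87),(575,90)]:
  for ty in (0,0.05,0.1):
    print(G,ty,proj(a,[[G[0],G[1]+h*np.sin(ty),18+h] for h in (16,60,112)]).round(1).tolist())
```

```text
[585.6 161.4 110. ] [590.7  25.7 110. ] 93.33014860763686
[581.3 157.5 130. ] [586.2  24.9 130. ] 90.99823756818114
[576.9 153.7 150. ] [581.8  24.  150. ] 88.66632652872542
(573, 87) 0 [[312.4, 213.4], [313.7, 200.3], [315.3, 183.6]]
(573, 87) 0.05 [[312.6, 213.3], [314.7, 199.8], [317.2, 182.8]]
(573, 87) 0.1 [[312.9, 213.2], [315.7, 199.4], [319.1, 182.1]]
(575, 87) 0 [[312.9, 213.9], [314.1, 200.7], [315.8, 184.1]]
(575, 87) 0.05 [[313.1, 213.8], [315.2, 200.3], [317.7, 183.3]]
(575, 87) 0.1 [[313.4, 213.7], [316.2, 199.9], [319.6, 182.5]]
(575, 90) 0 [[313.8, 213.5], [315.2, 200.3], [316.8, 183.6]]
(575, 90) 0.05 [[314.1, 213.4], [316.2, 199.9], [318.7, 182.9]]
(575, 90) 0.1 [[314.3, 213.2], [317.2, 199.5], [320.7, 182.1]]
```

The gauge was nudged about 0.05 rad towards +y (button now at px 318,184, was 315,184), so the robot's y sits about 4–5 mm high relative to my camera measurements. Opening a little, shifting and regripping.

Emit:
apply_moves:
  moves:
    - [0.028, -0.002, 0, 0, 0, 0, 0]
    - [0.036, -0.003, 0, 0, 0, 0, 0]
    - [0.045, 0, 0, 0, 0, 0, 0]
    - [0.045, 0, 0, 0, 0, 0, 0]
    - [0.045, 0, 0, 0, 0, 0, 0]

```text
t: 5.25
position: [574.2, 81.6, 75.1]
orientation: [-1.57, 0.0, 1.595]
force: [0.0, -0.1, 0.3]
opening: 45.0
```

```bash
python3 go.py 573.5 83 75;python3 - <<'E'
from h import *; from station import eyes
a=eyes.snapshot("scene");crop(a,290,170,50,55,11,"d8")
E
```

```text
t 5.2 pos [574.2  81.6  75.1] yaw 1.595 rp [-1.57  0.  ] open 45.0 F [ 0.  -0.1  0.3] q6 -1.57
tool shift mm: x 1.4 y 0.1 z 0.6
```

View pics/d8.png

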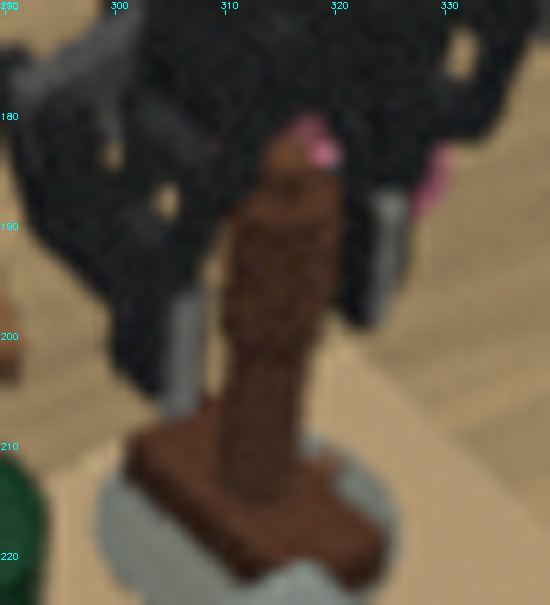

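Upright again and centred: pads at px 308 and 323.5, thimble at 314. Closing.

Emit:
apply_moves:
  moves:
    - [0.03, 0, 0, 0, 0, 0, 0]
    - [0.015, 0, 0, 0, 0, 0, 0]
    - [0.015, 0, 0, 0, 0, 0, 0]
    - [0.015, 0, 0, 0, 0, 0, 0]
  grip_force: 60

```text
t: 5.7
position: [574.4, 81.8, 75.3]
orientation: [-1.571, 0.0, 1.595]
force: [-0.2, 1.0, -1.3]
opening: 22.7
```

```bash
python3 go.py 573.5 83 75;python3 - <<'E'
from h import *; from station import eyes
a=eyes.snapshot("scene");crop(a,290,170,50,55,11,"d9")
E
```

```text
t 5.7 pos [574.4  81.8  75.3] yaw 1.595 rp [-1.571  0.   ] open 22.7 F [-0.2  1.  -1.3] q6 -1.57
tool shift mm: x 1.2 y 0.3 z 0.8
```

View pics/d9.png

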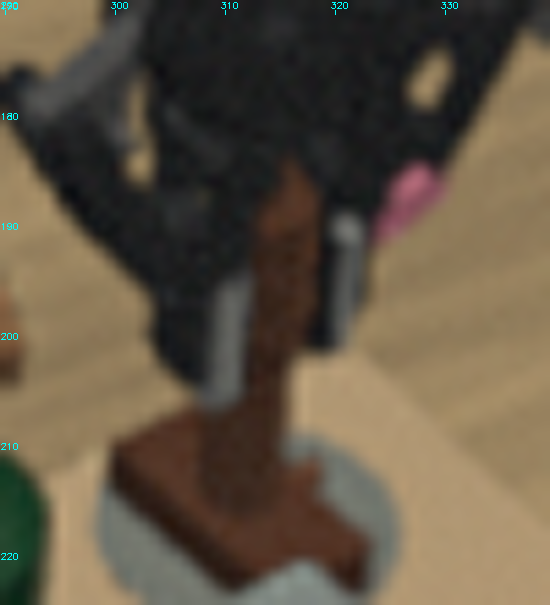

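Gripped upright. The foot has shifted about 3–4 mm to -y, so the gauge's original spot is about TCP (574.5, 85.5). Lifting and going to the mat.

Emit:
apply_moves:
  moves:
    - [0.015, 0, -0.015, 0, 0, 0, 0]
    - [0.015, 0, -0.03, 0, 0, 0, 0]
    - [0.015, 0, -0.04, 0, 0, 0, 0]
    - [0.015, 0, -0.04, 0, 0, 0, 0]
    - [0.015, -0.01, 0, 0, 0, 0, 0]

```text
t: 6.25
position: [578.1, 72.4, 205.5]
orientation: [-1.581, -0.0, 1.596]
force: [1.7, 0.1, -2.8]
opening: 22.8
```

Emit:
apply_moves:
  moves:
    - [0.015, -0.025, 0, 0, 0, 0, 0]
    - [0.015, -0.04, 0, 0, 0, 0, 0]
    - [0.015, -0.045, 0, 0, 0, 0, 0]
    - [0.015, -0.045, 0, 0, 0, 0, 0]
    - [0.015, -0.045, 0, 0, 0, 0, 0]

```text
t: 6.75
position: [577.8, -129.9, 198.3]
orientation: [-1.568, -0.001, 1.595]
force: [1.3, 0.4, -4.6]
opening: 22.7
```

Emit:
apply_moves:
  moves:
    - [0.015, -0.045, 0, 0, 0, 0, 0]
    - [0.015, -0.045, 0, 0, 0, 0, 0]
    - [0.015, -0.045, 0, 0, 0, 0, 0]
    - [0.015, -0.04, 0, 0, 0, 0, 0]
    - [0.015, -0.02, 0, 0, 0, 0, 0]

```text
t: 7.25
position: [582.6, -327.0, 198.0]
orientation: [-1.568, 0.0, 1.592]
force: [1.1, -0.0, -4.1]
opening: 22.6
```

```bash
python3 go.py 575 -328 62;python3 - <<'E'
from h import *; from station import eyes
a=eyes.snapshot("scene");cv2.imwrite("pics/e1.png",a["pixels"][:,:,::-1])
E
```

```text
t 7.2 pos [ 582.6 -327.   198. ] yaw 1.592 rp [-1.568  0.   ] open 22.6 F [ 1.1 -0.  -4.1] q6 -2.21
tool shift mm: x -0.9 y 136.0 z 7.6
```

View pics/e1.png

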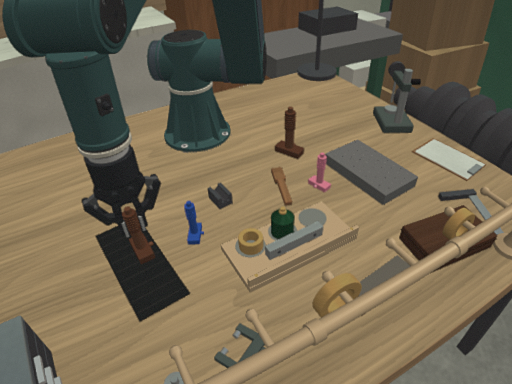

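Run:
```python
from h import *; from station import eyes
a=eyes.snapshot("scene");b=eyes.snapshot("top")
P=np.array([[582,-327,141+h] for h in (0,16,62,102,112)]);print(proj(a,P).round(1).tolist())
crop(a,75,150,100,120,5,"e2",proj(a,P))
crop(b,330,80,100,120,5,"e3")
```

```text
[[141.5, 251.1], [139.5, 245.6], [133.5, 228.6], [127.8, 212.5], [126.4, 208.2]]
```

View pics/e2.png

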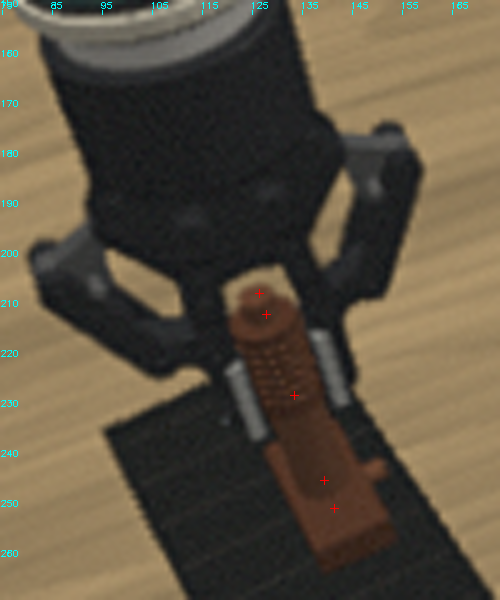

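View pics/e3.png

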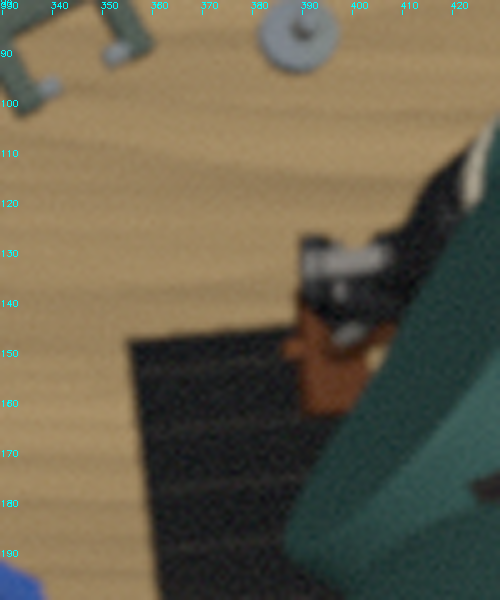

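Gripped upright: the drawn axis matches the barrel, and the foot is at px (139,246). Lowering.

Emit:
apply_moves:
  moves:
    - [0.015, 0, 0.03, 0.003, 0, 0, 0]
    - [0.015, 0, 0.04, 0.004, 0, 0, 0]
    - [0.015, 0, 0.035, 0, 0, 0, 0]
    - [0.015, 0, 0.02, 0, 0, 0, 0]
    - [0.015, 0, 0, 0, 0, 0, 0]

```text
t: 7.9
position: [573.9, -319.4, 71.0]
orientation: [-1.563, -0.006, 1.596]
force: [-0.6, 0.6, -4.5]
opening: 22.8
```

Emit:
apply_moves:
  moves:
    - [0.015, 0, 0.004, 0, 0, 0, 0]
    - [0.015, 0, 0.004, 0, 0, 0, 0]
    - [0.015, 0, 0, 0, 0, 0, 0]

```text
t: 8.2
position: [577.8, -323.4, 68.2]
orientation: [-1.572, 0.001, 1.595]
force: [-0.5, -0.0, -4.7]
opening: 22.3
```

```bash
python3 go.py 575 -328 62;python3 - <<'E'
from h import *; from station import eyes
a=eyes.snapshot("scene")
crop(a,95,190,100,120,5,"e4")
E
```

```text
t 8.2 pos [ 577.8 -323.4   68.2] yaw 1.595 rp [-1.572e+00  1.000e-03] open 22.3 F [-0.5 -0.  -4.7] q6 -2.21
tool shift mm: x -4.5 y 6.2 z 2.9
```

View pics/e4.png

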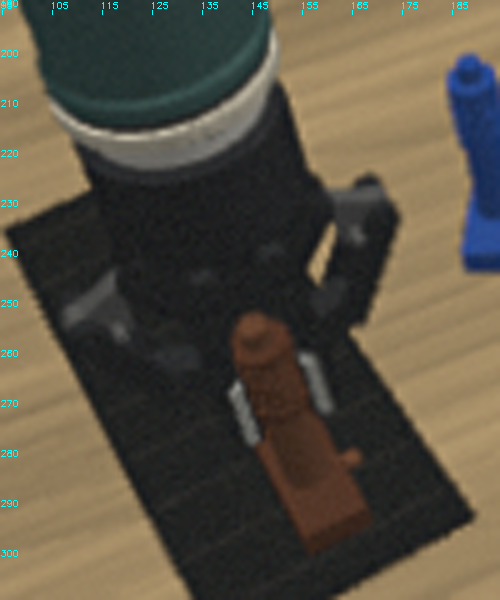

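Emit:
apply_moves:
  moves:
    - [0.015, 0, 0.003, 0, 0, 0, 0]
    - [0.015, 0, 0.002, 0, 0, 0, 0]
    - [0.015, 0, 0, 0, 0, 0, 0]

```text
t: 8.55
position: [576.9, -323.3, 62.2]
orientation: [-1.57, -0.0, 1.595]
force: [0.4, 0.4, -3.7]
opening: 22.4
```

Emit:
apply_moves:
  moves:
    - [0.015, 0, 0.002, 0, 0, 0, 0]
    - [0.015, 0, 0, 0, 0, 0, 0]

```text
t: 8.75
position: [577.3, -323.5, 61.3]
orientation: [-1.571, 0.0, 1.595]
force: [-2.2, 1.6, 4.9]
opening: 22.7
```

The vertical force swung from -4 to +5 N, so it is down on the mat. Releasing.

Emit:
apply_moves:
  moves:
    - [0.03, 0, 0, 0, 0, 0, 0]
    - [0.045, 0, 0, 0, 0, 0, 0]
    - [0.045, 0, 0, 0, 0, 0, 0]
    - [0.05, 0, -0.02, 0, 0, 0, 0]
    - [0.05, 0, -0.04, 0, 0, 0, 0]

```text
t: 9.25
position: [574.9, -321.8, 117.6]
orientation: [-1.565, -0.004, 1.595]
force: [0.9, 0.6, 0.7]
opening: 49.9
```

Emit:
apply_moves:
  moves:
    - [0.06, 0, -0.045, 0, 0, 0, 0]
    - [0.07, 0, -0.045, 0, 0, 0, 0]
    - [0.08, 0.03, 0, 0, 0, 0, 0]
    - [0.08, 0.045, 0, 0, 0, 0, 0]
    - [0.08, 0.045, 0, 0, 0, 0, 0]

```text
t: 9.75
position: [574.4, -202.8, 210.9]
orientation: [-1.572, 0.001, 1.593]
force: [-0.1, 0.4, 0.2]
opening: 79.9
```

Emit:
apply_moves:
  moves:
    - [0.08, 0.045, 0, 0, 0, 0, 0]
    - [0.08, 0.045, 0, 0, 0, 0, 0]
    - [0.08, 0.045, 0, 0, 0, 0, 0]
    - [0.08, 0.04, 0, 0, 0, 0, 0]
    - [0.08, 0.02, 0, 0, 0, 0, 0]

```text
t: 10.25
position: [569.0, -5.2, 210.4]
orientation: [-1.571, -0.001, 1.597]
force: [1.0, -0.1, 0.5]
opening: 80.1
```

```bash
python3 go.py 574.5 -4 32;python3 - <<'E'
from h import *; from station import eyes
a=eyes.snapshot("scene");cv2.imwrite("pics/f1.png",cv2.resize(a["pixels"][:,:,::-1],(768,576)))
E
```

```text
t 10.2 pos [569.   -5.2 210.4] yaw 1.597 rp [-1.571e+00 -1.000e-03] open 80.1 F [ 1.  -0.1  0.5] q6 -1.73
tool shift mm: x 1.1 y 178.4 z -5.5
```

View pics/f1.png

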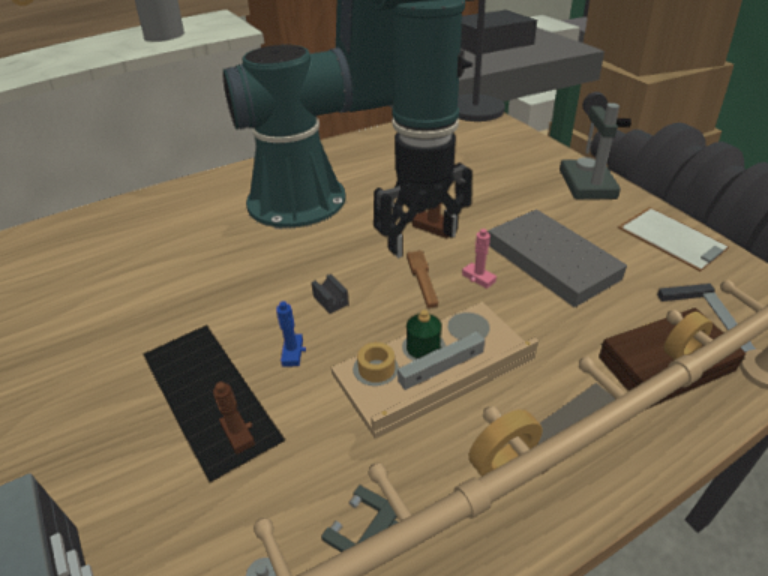

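The gauge stands upright on the mat, at px (235,430) in the enlarged view. Next the tin.

Emit:
apply_moves:
  moves:
    - [0.066, 0, 0.045, -0.005, 0, 0, 0]
    - [0.066, 0, 0.045, 0, 0, 0, 0]
    - [0.066, 0, 0.03, 0, 0, 0, 0]
    - [0.066, 0, 0, 0, 0, 0, 0]

```text
t: 10.7
position: [571.0, -8.1, 86.4]
orientation: [-1.562, -0.001, 1.595]
force: [-0.6, -1.2, 0.5]
opening: 66.1
```

```bash
python3 go.py 574.5 -4.5 32;python3 - <<'E'
from h import *; from station import eyes
a=eyes.snapshot("scene");crop(a,230,155,100,100,6,"f2")
E
```

```text
t 10.7 pos [571.   -8.1  86.4] yaw 1.595 rp [-1.562e+00 -1.000e-03] open 66.1 F [-0.6 -1.2  0.5] q6 -1.73
tool shift mm: x 3.6 y 54.4 z -3.6
```

View pics/f2.png

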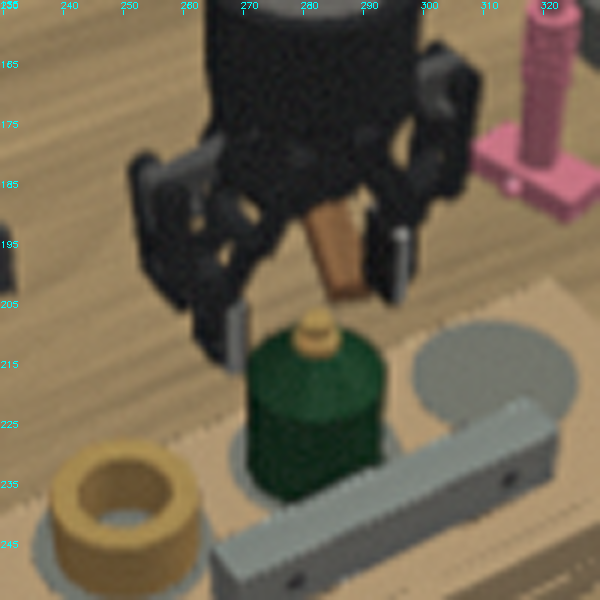

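Emit:
apply_moves:
  moves:
    - [0.066, 0.002, 0.02, -0.002, 0, 0, 0]
    - [0.066, 0, 0.02, 0, 0, 0, 0]
    - [0.066, 0, 0.01, 0, 0, 0, 0]
    - [0.066, 0, 0, 0, 0, 0, 0]

```text
t: 11.15
position: [576.7, -6.5, 40.7]
orientation: [-1.571, 0.0, 1.595]
force: [-0.7, -0.1, 0.2]
opening: 65.9
```

```bash
python3 go.py 574.5 -4.5 32;python3 - <<'E'
from h import *; from station import eyes
a=eyes.snapshot("scene");crop(a,230,155,100,100,6,"f3")
E
```

```text
t 11.2 pos [576.7  -6.5  40.7] yaw 1.595 rp [-1.571  0.   ] open 65.9 F [-0.7 -0.1  0.2] q6 -1.73
tool shift mm: x 2.0 y 8.7 z 2.2
```

View pics/f3.png

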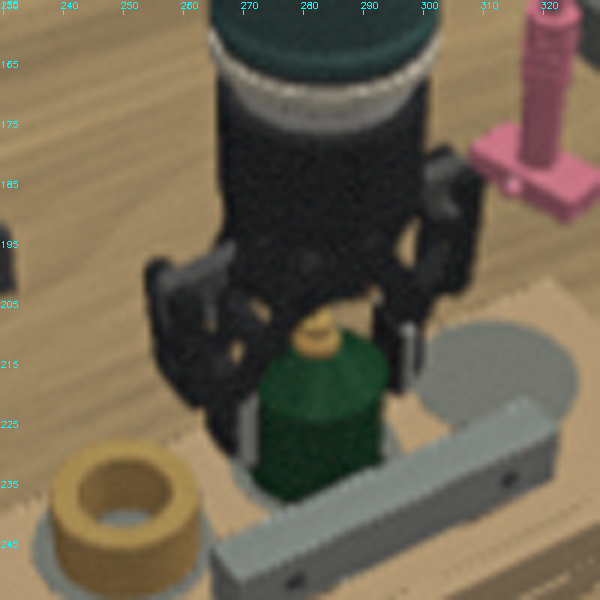

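Emit:
apply_moves:
  moves:
    - [0.066, -0.001, 0.008, 0, 0, 0, 0]
    - [0.06, 0, 0, 0, 0, 0, 0]
    - [0.05, 0, 0, 0, 0, 0, 0]
    - [0.045, 0, 0, 0, 0, 0, 0]
    - [0.045, 0, 0, 0, 0, 0, 0]
  grip_force: 60

```text
t: 11.7
position: [577.0, -7.2, 33.0]
orientation: [-1.572, 0.0, 1.595]
force: [0.2, 2.0, 5.3]
opening: 54.1
```

```bash
python3 go.py 574.5 -4.5 32;python3 - <<'E'
from h import *; from station import eyes
a=eyes.snapshot("scene");crop(a,230,155,100,100,6,"f4")
E
```

```text
t 11.7 pos [577.   -7.2  33. ] yaw 1.595 rp [-1.572  0.   ] open 54.1 F [0.2 2.  5.3] q6 -1.73
tool shift mm: x 2.8 y 1.0 z 2.4
```

View pics/f4.png

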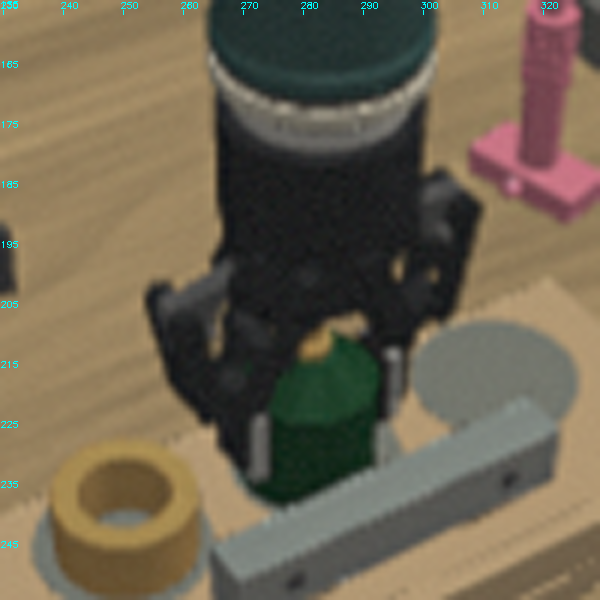

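Tin gripped (opening 54, barely moved). Lifting high and carrying it to mat (480,-340).

Emit:
apply_moves:
  moves:
    - [0.045, 0, -0.015, 0, 0, 0, 0]
    - [0.045, 0, -0.03, 0, 0, 0, 0]
    - [0.045, 0, -0.045, 0, 0, 0, 0]
    - [0.045, 0, -0.045, 0, 0, 0, 0]
    - [0.045, 0, -0.04, 0, 0, 0, 0]

```text
t: 12.25
position: [575.9, -7.4, 208.8]
orientation: [-1.57, 0.0, 1.595]
force: [0.7, -1.1, -3.8]
opening: 54.0
```

Emit:
apply_moves:
  moves:
    - [0.045, -0.02, 0, 0.005, 0, 0, 0]
    - [0.045, -0.04, 0, 0.012, 0, 0, 0]
    - [0.045, -0.042, 0, 0.014, 0, 0, 0]
    - [0.045, -0.042, 0, 0.014, 0, 0, 0]
    - [0.045, -0.042, 0, 0.014, 0, 0, 0]

```text
t: 12.75
position: [520.5, -195.8, 206.7]
orientation: [-1.569, -0.0, 1.596]
force: [-0.5, -0.7, -3.5]
opening: 53.8
```

Emit:
apply_moves:
  moves:
    - [0.045, -0.042, 0, 0.013, 0, 0, 0]
    - [0.045, -0.042, 0, 0.013, 0, 0, 0]
    - [0.045, -0.035, 0, 0.01, 0, 0, 0]
    - [0.045, -0.02, 0, 0.005, 0, 0, 0]
    - [0.045, -0.01, 0, 0, 0, 0, 0]

```text
t: 13.25
position: [483.2, -346.4, 206.5]
orientation: [-1.569, -0.0, 1.593]
force: [-0.1, 0.6, -2.7]
opening: 54.2
```

```bash
python3 go.py 480 -340 20;python3 - <<'E'
from h import *; from station import eyes
a=eyes.snapshot("scene");cv2.imwrite("pics/f5.png",cv2.resize(a["pixels"][:,:,::-1],(768,576)))
E
```

```text
t 13.2 pos [ 483.2 -346.4  206.5] yaw 1.593 rp [-1.569 -0.   ] open 54.2 F [-0.1  0.6 -2.7] q6 -2.33
tool shift mm: x 6.4 y 186.5 z 3.0
```

View pics/f5.png

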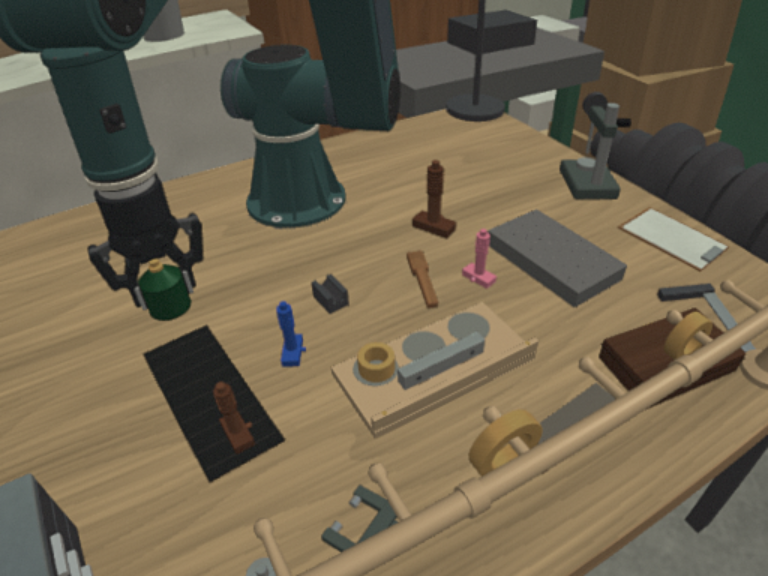

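Emit:
apply_moves:
  moves:
    - [0.045, 0.005, 0.03, 0.003, 0, 0, 0]
    - [0.045, 0, 0.045, 0, 0, 0, 0]
    - [0.045, 0, 0.045, 0, 0, 0, 0]
    - [0.045, 0, 0.035, 0, 0, 0, 0]
    - [0.045, 0, 0.02, 0, 0, 0, 0]

```text
t: 13.8
position: [480.1, -336.5, 29.0]
orientation: [-1.567, -0.004, 1.596]
force: [-0.2, 0.5, -3.3]
opening: 54.4
```

Emit:
apply_moves:
  moves:
    - [0.045, 0, 0.005, 0, 0, 0, 0]
    - [0.045, 0, 0.002, 0, 0, 0, 0]
    - [0.045, 0, 0, 0, 0, 0, 0]

```text
t: 14.1
position: [482.4, -339.7, 26.2]
orientation: [-1.572, 0.001, 1.596]
force: [-0.4, -0.5, -2.6]
opening: 54.1
```

Emit:
apply_moves:
  moves:
    - [0.045, 0, 0.002, 0, 0, 0, 0]
    - [0.045, 0, 0, 0, 0, 0, 0]

```text
t: 14.3
position: [482.2, -340.1, 24.4]
orientation: [-1.572, 0.001, 1.595]
force: [-0.1, -1.2, -2.7]
opening: 54.0
```

Emit:
apply_moves:
  moves:
    - [0.045, 0, 0.003, 0, 0, 0, 0]
    - [0.045, 0, 0, 0, 0, 0, 0]

```text
t: 14.5
position: [481.4, -339.7, 20.4]
orientation: [-1.571, 0.0, 1.595]
force: [-0.5, -0.3, -2.5]
opening: 54.1
```

Emit:
apply_moves:
  moves:
    - [0.045, 0, 0.002, 0, 0, 0, 0]
    - [0.045, 0, 0, 0, 0, 0, 0]

```text
t: 14.7
position: [481.6, -339.8, 19.0]
orientation: [-1.571, 0.0, 1.595]
force: [-0.5, 1.0, 3.8]
opening: 54.2
```

Contact. Releasing the tin and going for the ring.

Emit:
apply_moves:
  moves:
    - [0.06, 0, 0, 0, 0, 0, 0]
    - [0.068, 0, 0, 0, 0, 0, 0]
    - [0.068, 0, 0, 0, 0, 0, 0]
    - [0.068, 0, -0.02, 0, 0, 0, 0]
    - [0.068, 0, -0.04, 0, 0, 0, 0]

```text
t: 15.2
position: [479.5, -337.9, 76.1]
orientation: [-1.566, -0.004, 1.595]
force: [0.8, -0.2, 0.2]
opening: 67.7
```

Emit:
apply_moves:
  moves:
    - [0.07, 0, -0.045, 0, 0, 0, 0]
    - [0.07, 0, -0.045, 0, 0, 0, 0]
    - [0.07, 0.02, -0.035, -0.008, 0, 0, 0]
    - [0.07, 0.04, 0, -0.016, 0, 0, 0]
    - [0.07, 0.045, 0, -0.018, 0, 0, 0]

```text
t: 15.7
position: [522.2, -234.2, 205.3]
orientation: [-1.574, 0.003, 1.592]
force: [0.9, 0.6, -0.6]
opening: 70.0
```

Emit:
apply_moves:
  moves:
    - [0.072, 0.045, 0, -0.018, 0, 0, 0]
    - [0.072, 0.045, 0, -0.018, 0, 0, 0]
    - [0.072, 0.035, 0, -0.01, 0, 0, 0]
    - [0.072, 0.015, 0, -0.005, 0, 0, 0]
    - [0.072, 0, 0, 0, 0, 0, 0]

```text
t: 16.2
position: [568.9, -90.6, 203.2]
orientation: [-1.571, -0.0, 1.598]
force: [-0.6, 0.4, -0.5]
opening: 72.2
```

```bash
python3 go.py 578 -93 23;python3 - <<'E'
from h import *; from station import eyes
a=eyes.snapshot("scene");cv2.imwrite("pics/h1.png",cv2.resize(a["pixels"][:,:,::-1],(768,576)))
E
```

```text
t 16.2 pos [568.9 -90.6 203.2] yaw 1.598 rp [-1.571 -0.   ] open 72.2 F [-0.6  0.4 -0.5] q6 -1.88
tool shift mm: x -2.6 y 180.2 z -9.1
```

View pics/h1.png

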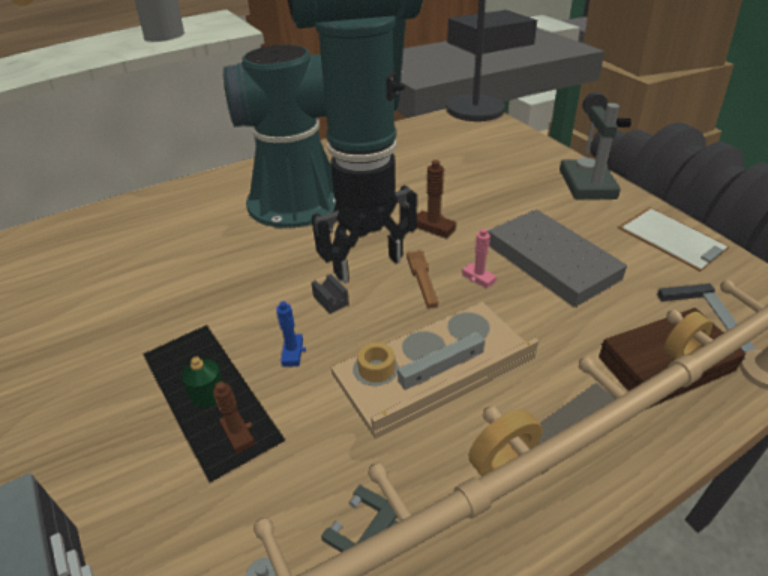

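The tin and gauge stand on the mat (px 200,380 and 235,430). Descending over the ring.

Emit:
apply_moves:
  moves:
    - [0.072, -0.002, 0.045, -0.008, 0, 0, 0]
    - [0.072, 0, 0.045, 0, 0, 0, 0]
    - [0.072, 0, 0.035, 0, 0, 0, 0]
    - [0.072, 0, 0.012, 0, 0, 0, 0]
    - [0.072, 0, 0, 0, 0, 0, 0]

```text
t: 16.75
position: [575.0, -95.3, 64.7]
orientation: [-1.567, -0.001, 1.594]
force: [0.4, 0.4, -0.1]
opening: 72.2
```

```bash
python3 go.py 578 -93 23;python3 - <<'E'
from h import *; from station import eyes
a=eyes.snapshot("scene");crop(a,195,160,100,100,6,"h2")
E
```

```text
t 16.8 pos [575.  -95.3  64.7] yaw 1.594 rp [-1.567e+00 -1.000e-03] open 72.2 F [ 0.4  0.4 -0.1] q6 -1.88
tool shift mm: x 2.3 y 41.7 z -3.0
```

View pics/h2.png

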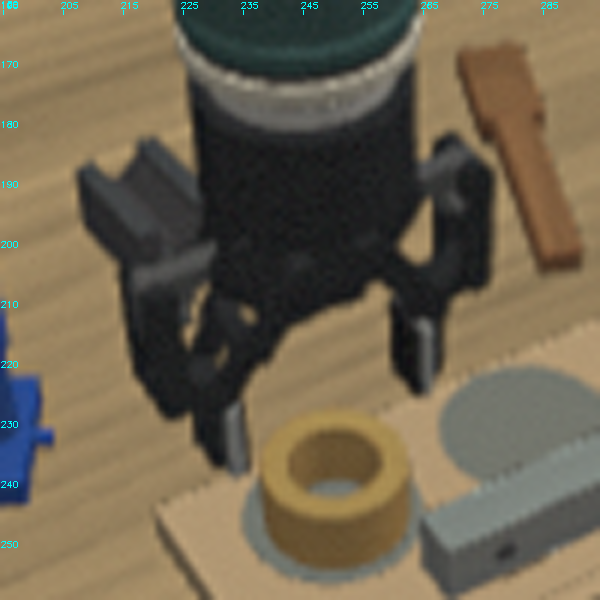

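```bash
python3 - <<'E'
from h import *; import pickle
a,b=pickle.load(open("s0.pkl","rb"))
np.set_printoptions(precision=1,suppress=True)
print(proj(a,[[577,-95,70],[577,-91,70],[577,-91,50],[588,-95-36,72],[588,-95+36,72],[577,-95-36,72]]))
E
python3 go.py 578 -93 23
```

```text
[[248.4 231.2]
 [250.  230.6]
 [250.3 236.6]
 [236.2 239.7]
 [264.7 227.8]
 [234.  236.6]]
t 16.8 pos [576.5 -95.4  66.4] yaw 1.594 rp [-1.57  0.  ] open 72.3 F [1.2 0.2 0.7] q6 -1.88
tool shift mm: x 2.4 y 43.4 z -1.6
```

Emit:
apply_moves:
  moves:
    - [0.072, 0.004, 0.01, 0, 0, 0, 0]
    - [0.072, 0, 0.02, 0, 0, 0, 0]
    - [0.072, 0, 0.01, 0, 0, 0, 0]
    - [0.072, 0, 0, 0, 0, 0, 0]

```text
t: 17.2
position: [576.0, -90.1, 25.9]
orientation: [-1.57, -0.0, 1.595]
force: [-0.2, 0.9, 0.7]
opening: 72.1
```

```bash
python3 go.py 578 -93 23;python3 - <<'E'
from h import *; from station import eyes
a=eyes.snapshot("scene");crop(a,195,160,100,100,6,"h3")
E
```

```text
t 17.2 pos [576.  -90.1  25.9] yaw 1.595 rp [-1.57 -0.  ] open 72.1 F [-0.2  0.9  0.7] q6 -1.87
tool shift mm: x -2.9 y 2.9 z -1.9
```

View pics/h3.png

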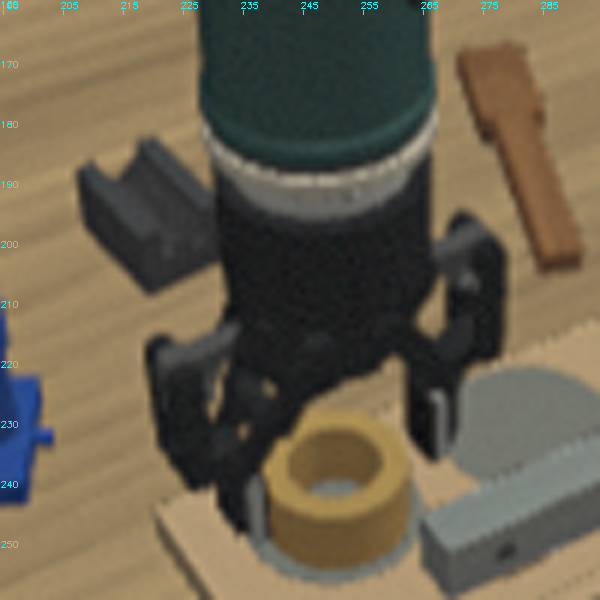

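Emit:
apply_moves:
  moves:
    - [0.068, 0, 0.002, 0, 0, 0, 0]
    - [0.06, 0, 0, 0, 0, 0, 0]
    - [0.048, 0, 0, 0, 0, 0, 0]
    - [0.048, 0, 0, 0, 0, 0, 0]
    - [0.048, 0, 0, 0, 0, 0, 0]
  grip_force: 70

```text
t: 17.75
position: [577.3, -90.8, 25.8]
orientation: [-1.573, 0.001, 1.595]
force: [-1.5, -0.2, 7.8]
opening: 56.3
```

```bash
python3 go.py 578 -93 23;python3 - <<'E'
from h import *; from station import eyes
a=eyes.snapshot("scene");crop(a,195,160,100,100,6,"h4")
E
```

```text
t 17.8 pos [577.3 -90.8  25.8] yaw 1.595 rp [-1.573e+00  1.000e-03] open 56.3 F [-1.5 -0.2  7.8] q6 -1.87
tool shift mm: x -2.2 y 2.8 z -0.7
```

View pics/h4.png

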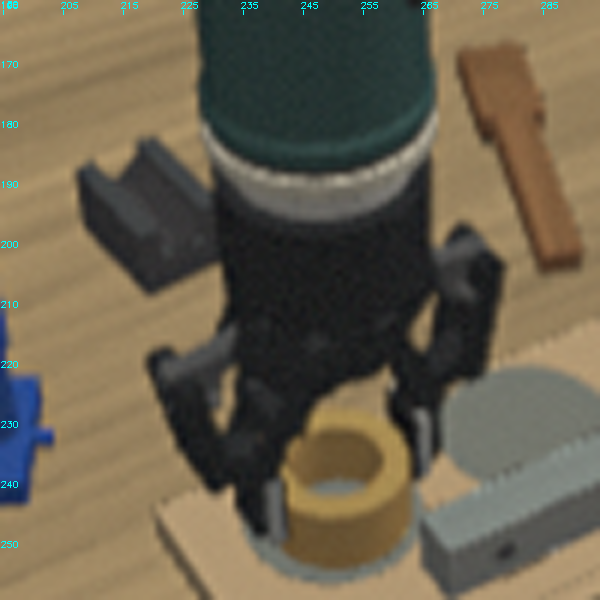

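Ring gripped in place (opening 56). Carrying it to mat (385,-352).

Emit:
apply_moves:
  moves:
    - [0.048, 0, -0.015, 0, 0, 0, 0]
    - [0.048, 0, -0.03, 0, 0, 0, 0]
    - [0.048, 0, -0.045, 0, 0, 0, 0]
    - [0.048, 0, -0.045, 0, 0, 0, 0]
    - [0.048, 0, -0.04, 0, 0, 0, 0]

```text
t: 18.3
position: [576.0, -90.1, 201.2]
orientation: [-1.571, -0.0, 1.595]
force: [1.7, -0.3, -3.6]
opening: 56.3
```

Emit:
apply_moves:
  moves:
    - [0.048, -0.02, 0, 0.015, 0, 0, 0]
    - [0.048, -0.033, 0, 0.025, 0, 0, 0]
    - [0.048, -0.036, 0, 0.027, 0, 0, 0]
    - [0.048, -0.036, 0, 0.027, 0, 0, 0]
    - [0.048, -0.036, 0, 0.027, 0, 0, 0]

```text
t: 18.8
position: [457.8, -254.8, 199.2]
orientation: [-1.57, -0.0, 1.596]
force: [0.6, -1.1, -4.1]
opening: 56.2
```

Emit:
apply_moves:
  moves:
    - [0.048, -0.036, 0, 0.027, 0, 0, 0]
    - [0.048, -0.03, 0, 0.022, 0, 0, 0]
    - [0.048, -0.02, 0, 0.015, 0, 0, 0]
    - [0.048, -0.01, 0, 0.005, 0, 0, 0]
    - [0.048, 0, 0, 0, 0, 0, 0]

```text
t: 19.3
position: [392.2, -352.6, 199.3]
orientation: [-1.571, 0.0, 1.593]
force: [0.0, 0.0, -3.8]
opening: 56.2
```

```bash
python3 go.py 385 -352 12
```

```text
t 19.3 pos [ 392.2 -352.6  199.3] yaw 1.593 rp [-1.571  0.   ] open 56.2 F [ 0.   0.  -3.8] q6 -2.46
tool shift mm: x 0.8 y 187.3 z 7.2
```

Emit:
apply_moves:
  moves:
    - [0.048, 0, 0.03, 0.007, 0, 0, 0]
    - [0.048, 0, 0.045, 0, 0, 0, 0]
    - [0.048, 0, 0.045, 0, 0, 0, 0]
    - [0.048, 0, 0.035, 0, 0, 0, 0]
    - [0.048, 0, 0.022, 0, 0, 0, 0]

```text
t: 19.8
position: [385.6, -349.2, 19.8]
orientation: [-1.569, -0.003, 1.596]
force: [-0.3, 1.1, -4.2]
opening: 56.0
```

Emit:
apply_moves:
  moves:
    - [0.048, 0, 0.004, 0, 0, 0, 0]
    - [0.048, 0, 0, 0, 0, 0, 0]

```text
t: 20.0
position: [386.3, -350.8, 18.0]
orientation: [-1.57, -0.001, 1.596]
force: [0.1, 0.1, -4.0]
opening: 56.0
```

```bash
python3 go.py 385 -352 12;python3 - <<'E'
from h import *; from station import eyes
a=eyes.snapshot("scene");crop(a,60,150,140,120,5,"i1")
E
```

```text
t 20.0 pos [ 386.3 -350.8   18. ] yaw 1.596 rp [-1.57e+00 -1.00e-03] open 56.0 F [ 0.1  0.1 -4. ] q6 -2.47
tool shift mm: x -1.1 y 6.0 z 1.3
```

View pics/i1.png

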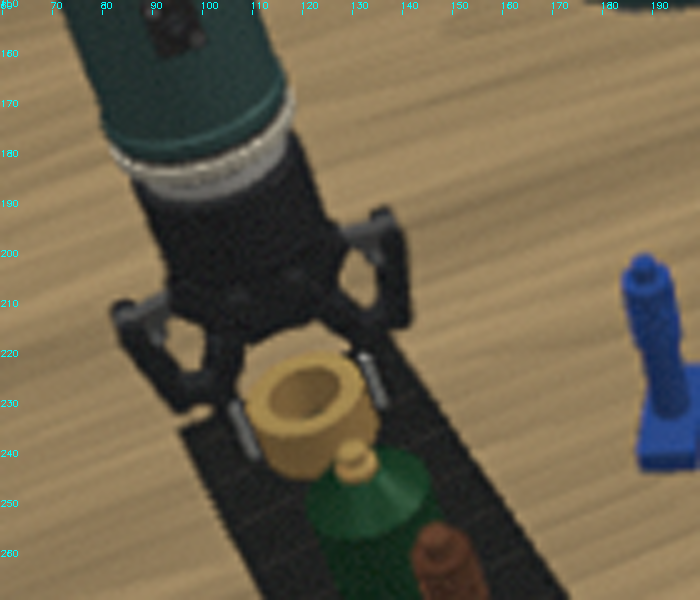

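Emit:
apply_moves:
  moves:
    - [0.048, 0, 0.004, 0, 0, 0, 0]
    - [0.048, 0, 0, 0, 0, 0, 0]

```text
t: 20.25
position: [386.5, -352.6, 15.3]
orientation: [-1.572, 0.002, 1.595]
force: [-0.2, -0.4, -4.2]
opening: 56.2
```

Emit:
apply_moves:
  moves:
    - [0.048, 0, 0.002, 0, 0, 0, 0]
    - [0.048, 0, 0, 0, 0, 0, 0]

```text
t: 20.45
position: [385.9, -352.2, 12.7]
orientation: [-1.571, 0.001, 1.595]
force: [0.2, -0.2, -4.6]
opening: 56.4
```

Emit:
apply_moves:
  moves:
    - [0.048, 0, 0.002, 0, 0, 0, 0]
    - [0.048, 0, 0, 0, 0, 0, 0]

```text
t: 20.65
position: [385.9, -352.3, 11.8]
orientation: [-1.571, 0.001, 1.595]
force: [-2.3, 2.8, 13.6]
opening: 55.9
```

Emit:
apply_moves:
  moves:
    - [0.06, 0, 0, 0, 0, 0, 0]
    - [0.07, 0, 0, 0, 0, 0, 0]
    - [0.07, 0, 0, 0, 0, 0, 0]
    - [0.07, 0, -0.02, 0, 0, 0, 0]
    - [0.07, 0, -0.04, 0, 0, 0, 0]

```text
t: 21.15
position: [384.1, -350.2, 68.6]
orientation: [-1.567, -0.005, 1.595]
force: [-0.1, -0.1, 0.2]
opening: 70.0
```

Emit:
apply_moves:
  moves:
    - [0.06, 0, -0.045, 0, 0, 0, 0]
    - [0.05, 0, -0.045, 0, 0, 0, 0]
    - [0.05, 0, -0.045, 0, 0, 0, 0]
    - [0.05, 0.03, 0, -0.02, 0, 0, 0]
    - [0.05, 0.037, 0, -0.027, 0, 0, 0]

```text
t: 21.65
position: [432.1, -285.4, 207.4]
orientation: [-1.574, 0.004, 1.592]
force: [0.2, 0.0, -0.6]
opening: 50.0
```

Emit:
apply_moves:
  moves:
    - [0.05, 0.037, 0, -0.027, 0, 0, 0]
    - [0.05, 0.037, 0, -0.027, 0, 0, 0]
    - [0.05, 0.037, 0, -0.027, 0, 0, 0]
    - [0.05, 0.037, 0, -0.027, 0, 0, 0]
    - [0.05, 0.037, 0, -0.027, 0, 0, 0]

```text
t: 22.15
position: [562.4, -93.9, 205.3]
orientation: [-1.571, 0.0, 1.595]
force: [1.0, -0.5, 0.0]
opening: 50.2
```

Emit:
apply_moves:
  moves:
    - [0.05, 0, 0, 0, 0, 0.149, 0]
    - [0.05, 0, 0, 0, 0, 0.149, 0]
    - [0.05, 0, 0, 0, 0, 0.149, 0]
    - [0.05, 0, 0, 0, 0, 0.149, 0]
    - [0.05, 0, 0, 0, 0, 0.149, 0]

```text
t: 22.65
position: [561.5, -95.5, 205.0]
orientation: [-1.57, 0.0, 0.844]
force: [-0.5, 0.4, 0.3]
opening: 49.8
```

Emit:
apply_moves:
  moves:
    - [0.05, 0, 0, 0, 0, 0.149, 0]
    - [0.05, 0, 0, 0, 0, 0.149, 0]
    - [0.05, 0, 0, 0, 0, 0.149, 0]
    - [0.05, 0, 0, 0, 0, 0.149, 0]
    - [0.05, 0, 0, 0, 0, 0.149, 0]

```text
t: 23.15
position: [561.5, -95.6, 205.1]
orientation: [-1.571, 0.0, 0.099]
force: [-0.5, 0.0, -0.6]
opening: 50.2
```

```bash
python3 go.py 623.5 -2 20;python3 - <<'E'
from h import *; from station import eyes
a=eyes.snapshot("scene");cv2.imwrite("pics/j1.png",cv2.resize(a["pixels"][:,:,::-1],(768,576)))
E
```

```text
t 23.1 pos [561.5 -95.6 205.1] yaw 0.099 rp [-1.571  0.   ] open 50.2 F [-0.5  0.  -0.6] q6 -0.39
tool shift mm: x 71.0 y 185.1 z 87.1
```

View pics/j1.png

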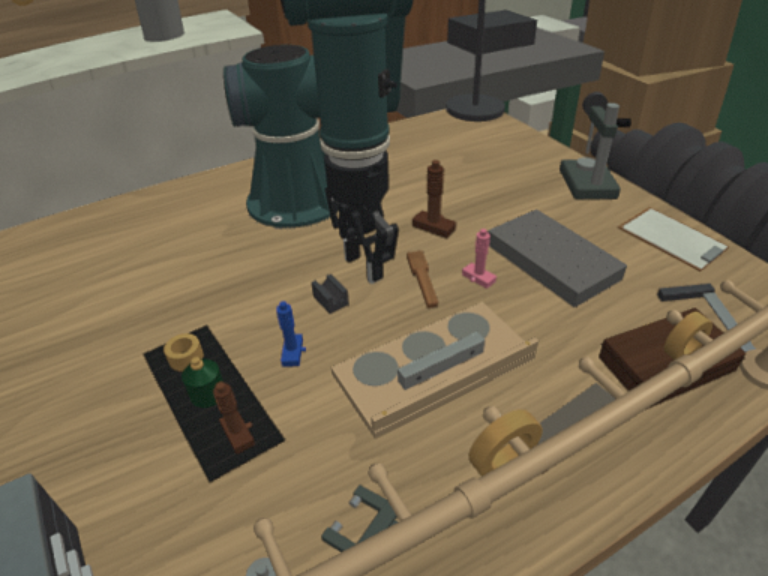

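All three stand on the mat and the bar is undisturbed. Moving over the bar.

Emit:
apply_moves:
  moves:
    - [0.045, 0.02, 0, 0.025, 0, 0.077, 0]
    - [0.04, 0.02, 0, 0.03, 0, 0, 0]
    - [0.04, 0.02, 0.03, 0.03, 0, 0, 0]
    - [0.04, 0.01, 0.045, 0.002, 0, 0, 0]
    - [0.04, 0, 0.035, 0, 0, 0, 0]

```text
t: 23.7
position: [628.5, -4.0, 93.6]
orientation: [-1.571, -0.001, 0.033]
force: [-0.1, -1.0, -1.0]
opening: 39.8
```

Emit:
apply_moves:
  moves:
    - [0.04, 0, 0, 0, 0, 0, 0]

```text
t: 23.8
position: [622.9, -4.4, 90.1]
orientation: [-1.569, 0.01, 0.031]
force: [-0.2, 0.8, -0.0]
opening: 39.9
```

```bash
python3 go.py 623.5 -2 24;python3 - <<'E'
from h import *; from station import eyes
a=eyes.snapshot("scene");crop(a,230,150,110,115,5,"j2")
b=eyes.snapshot("top");crop(b,205,100,110,80,6,"j3")
E
```

```text
t 23.8 pos [622.9  -4.4  90.1] yaw 0.031 rp [-1.569  0.01 ] open 39.9 F [-0.2  0.8 -0. ] q6 -0.15
tool shift mm: x 0.7 y 66.1 z 2.4
```

View pics/j2.png

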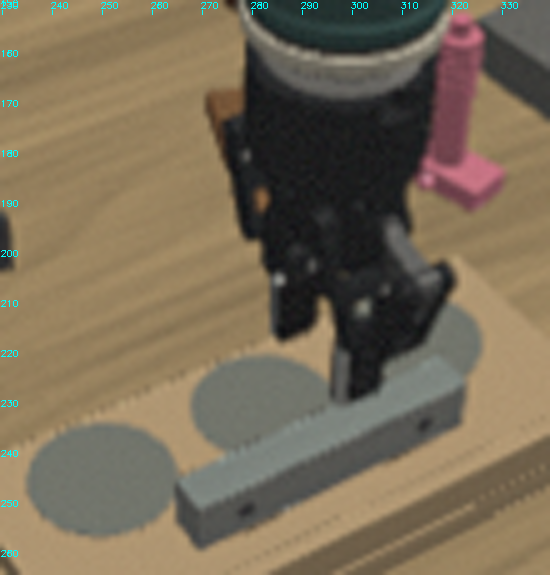

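View pics/j3.png

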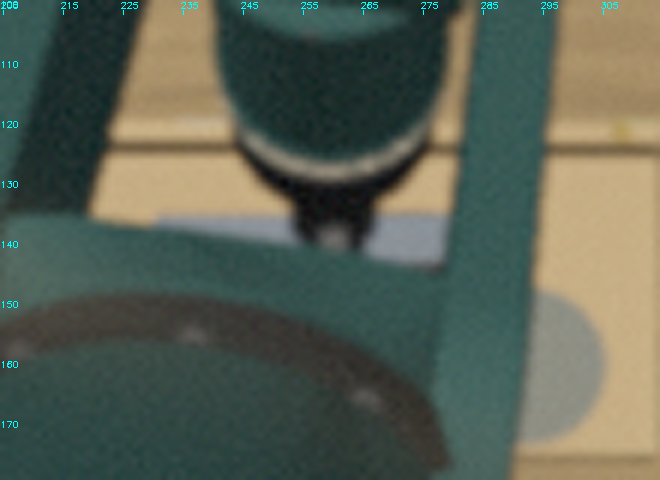

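```bash
python3 - <<'E'
from h import *; import pickle
a,b=pickle.load(open("s0.pkl","rb"))
np.set_printoptions(precision=1,suppress=True)
z=92
print(proj(a,[[623+dx,-4+dy,z] for dx,dy in [(20,-11),(34,-11),(20,11),(34,11),(-20,-11),(-34,-11),(-20,11)]]))
E
python3 go.py 623.5 -2 24
```

```text
[[294.6 229.6]
 [298.2 233.6]
 [303.  225.9]
 [306.7 229.9]
 [284.8 218.6]
 [281.6 214.9]
 [293.1 215.1]]
t 23.9 pos [626.6  -5.3  95.1] yaw 0.029 rp [-1.571  0.002] open 40.0 F [ 0.9 -0.9  0.4] q6 -0.15
tool shift mm: x -3.0 y 71.1 z 3.4
```

Tips match the projected positions within a pixel, so the jaws are centred on the bar. Descending.

Emit:
apply_moves:
  moves:
    - [0.04, -0.001, 0.03, 0.002, 0, 0, 0]
    - [0.04, 0, 0.025, 0, 0, 0, 0]
    - [0.04, 0, 0.012, 0, 0, 0, 0]
    - [0.04, 0, 0, 0, 0, 0, 0]

```text
t: 24.3
position: [626.1, -3.7, 28.7]
orientation: [-1.571, 0.0, 0.028]
force: [-0.4, 0.1, -0.2]
opening: 40.2
```

```bash
python3 go.py 623.5 -2 24;python3 - <<'E'
from h import *; from station import eyes
a=eyes.snapshot("scene");crop(a,230,150,110,115,5,"j4")
E
```

```text
t 24.3 pos [626.1  -3.7  28.7] yaw 0.028 rp [-1.571  0.   ] open 40.2 F [-0.4  0.1 -0.2] q6 -0.14
tool shift mm: x -2.5 y 4.7 z 1.8
```

View pics/j4.png

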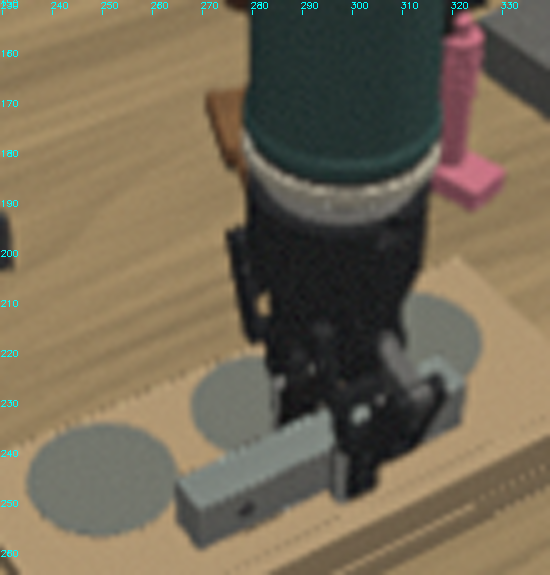

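Emit:
apply_moves:
  moves:
    - [0.035, -0.001, 0.003, 0, 0, 0, 0]
    - [0.025, 0, 0, 0, 0, 0, 0]
    - [0.015, 0, 0, 0, 0, 0, 0]
    - [0.015, 0, 0, 0, 0, 0, 0]
    - [0.015, 0, 0, 0, 0, 0, 0]
  grip_force: 100

```text
t: 24.85
position: [624.7, -3.5, 26.6]
orientation: [-1.571, 0.0, 0.028]
force: [-3.8, -0.8, 6.8]
opening: 19.9
```

Emit:
apply_moves:
  moves:
    - [0.015, 0, -0.01, 0, 0, 0, 0]
    - [0.015, 0, -0.02, 0, 0, 0, 0]
    - [0.015, 0, -0.02, 0, 0, 0, 0]
    - [0.015, 0, 0, 0, 0, 0, 0]

```text
t: 25.25
position: [627.2, -3.5, 78.0]
orientation: [-1.572, -0.005, 0.028]
force: [1.7, 0.4, -6.9]
opening: 19.9
```

```bash
python3 go.py 498 345 70;python3 - <<'E'
from h import *; from station import eyes
a=eyes.snapshot("scene");crop(a,230,130,110,115,5,"j5")
E
```

```text
t 25.2 pos [627.2  -3.5  78. ] yaw 0.028 rp [-1.572 -0.005] open 19.9 F [ 1.7  0.4 -6.9] q6 -0.14
tool shift mm: x -119.3 y 8.0 z 352.0
```

View pics/j5.png

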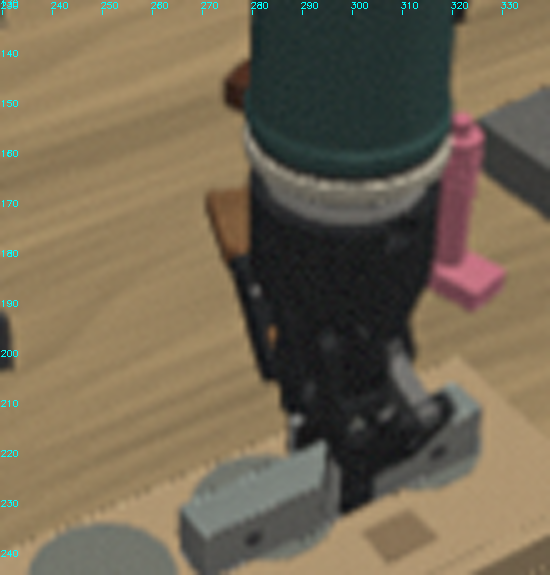

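Bar is up and level (-7.5 N, opening 19.9). Raising it, then over the plate.

Emit:
apply_moves:
  moves:
    - [0.015, 0, -0.03, 0, 0, 0, 0]
    - [0.015, 0, -0.045, 0.005, 0, 0, 0]
    - [0.015, -0.005, -0.035, 0.025, 0, 0, 0]
    - [0.015, -0.012, 0, 0.04, 0, 0, 0]
    - [0.015, -0.015, 0, 0.042, 0, 0, 0]

```text
t: 25.8
position: [590.5, 108.2, 185.6]
orientation: [-1.571, -0.002, 0.026]
force: [-0.1, 1.2, -9.2]
opening: 19.8
```

Emit:
apply_moves:
  moves:
    - [0.015, -0.015, 0, 0.042, 0, 0, 0]
    - [0.015, -0.015, 0, 0.042, 0, 0, 0]
    - [0.015, -0.015, 0, 0.042, 0, 0, 0]
    - [0.015, -0.015, 0, 0.042, 0, 0, 0]
    - [0.015, -0.015, 0, 0.042, 0, 0, 0]

```text
t: 26.3
position: [507.1, 316.6, 183.5]
orientation: [-1.572, 0.003, 0.028]
force: [1.6, -0.4, -7.3]
opening: 19.9
```

Emit:
apply_moves:
  moves:
    - [0.015, -0.01, 0, 0.02, 0, 0, 0]
    - [0.015, 0, 0, 0.01, 0, -0.1, 0]
    - [0.015, 0, 0, 0, 0, -0.145, 0]
    - [0.015, 0, 0, 0, 0, -0.145, 0]
    - [0.015, 0, 0, 0, 0, -0.145, 0]

```text
t: 26.8
position: [497.0, 344.9, 183.3]
orientation: [-1.571, 0.003, 0.57]
force: [0.0, 0.2, -7.5]
opening: 19.6
```

Emit:
apply_moves:
  moves:
    - [0.015, 0, 0, 0, 0, -0.145, 0]
    - [0.015, 0, 0, 0, 0, -0.145, 0]
    - [0.015, 0, 0, 0, 0, -0.145, 0]
    - [0.015, 0, 0, 0, 0, -0.145, 0]
    - [0.015, 0, 0, 0, 0, -0.145, 0]

```text
t: 27.3
position: [497.1, 344.6, 183.4]
orientation: [-1.568, 0.002, 1.294]
force: [0.2, -0.5, -7.2]
opening: 19.8
```

```bash
python3 go.py 499 343.5 56
```

```text
t 27.3 pos [497.1 344.6 183.4] yaw 1.294 rp [-1.568  0.002] open 19.8 F [ 0.2 -0.5 -7.2] q6 -0.80
tool shift mm: x -0.6 y 127.4 z -2.1
```

Emit:
apply_moves:
  moves:
    - [0.015, 0, 0, 0, 0, -0.145, 0]
    - [0.015, 0, 0.02, 0, 0, -0.145, 0]
    - [0.015, 0, 0.04, 0, 0, -0.065, 0]
    - [0.015, 0, 0.04, 0, 0, 0, 0]
    - [0.015, 0, 0, 0, 0, 0, 0]

```text
t: 27.8
position: [492.6, 342.1, 78.5]
orientation: [-1.558, 0.006, 1.643]
force: [-1.5, -1.2, -8.1]
opening: 20.3
```

Emit:
apply_moves:
  moves:
    - [0.015, 0, 0, 0, 0, 0, 0]
    - [0.015, 0, 0, 0, 0, 0, 0]

```text
t: 28.0
position: [499.6, 345.9, 86.7]
orientation: [-1.573, -0.001, 1.643]
force: [-0.2, 1.2, -6.9]
opening: 20.0
```

```bash
python3 go.py 499 343.5 54;python3 - <<'E'
from h import *; from station import eyes
a=eyes.snapshot("scene");crop(a,310,100,130,110,6,"k1")
b=eyes.snapshot("top");crop(b,80,120,100,130,5,"k2")
E
```

```text
t 28.0 pos [499.6 345.9  86.7] yaw 1.643 rp [-1.573e+00 -1.000e-03] open 20.0 F [-0.2  1.2 -6.9] q6 -1.15
tool shift mm: x -2.4 y 32.7 z 0.8
```

View pics/k1.png

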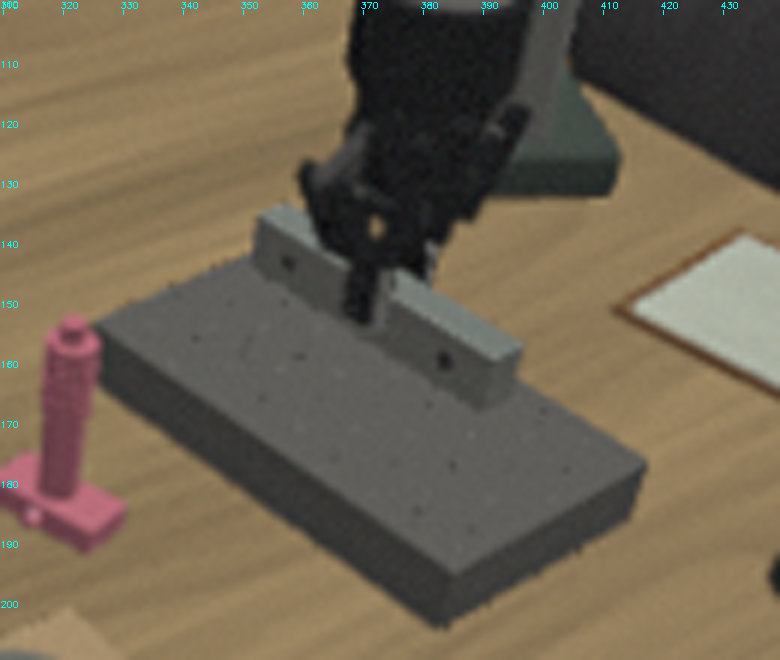

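View pics/k2.png

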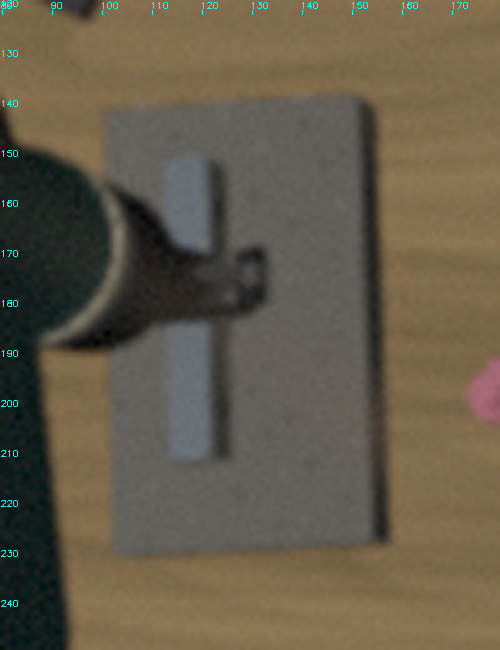

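Run:
```python
from h import *; import pickle
a,b=pickle.load(open("s0.pkl","rb"))
np.set_printoptions(precision=1,suppress=True)
c=lambda x,y:(80+x/5-.5,120+y/5-.5)
for z in (108,):
    Q=[onz(b,c(*p),z) for p in [(165,157),(210,158),(212,460),(169,460)]]
    print(np.array(Q),np.mean(Q,0))
s=lambda x,y:(310+x/6-.5,100+y/6-.5)
for p in [(258,217),(288,205),(493,361),(522,346)]: print(onz(a,s(*p),108))
```

```text
[[572.8 361.4 108. ]
 [572.7 338.4 108. ]
 [422.4 328.7 108. ]
 [421.8 350.3 108. ]] [497.4 344.7 108. ]
[426.6 328.6 108. ]
[425.4 348.8 108. ]
[573.5 340.  108. ]
[571.7 360.1 108. ]
```

The bar's centre measures (498,344.6) against the plate's (498,344.8), and its angle is 3.7–4° against 4.1°. Lowering.

Emit:
apply_moves:
  moves:
    - [0.015, 0, 0.015, 0, 0, 0, 0]
    - [0.015, 0, 0.01, 0, 0, 0, 0]
    - [0.015, 0, 0.003, 0, 0, 0, 0]
    - [0.015, 0, 0, 0, 0, 0, 0]

```text
t: 28.5
position: [498.0, 345.1, 57.2]
orientation: [-1.57, 0.0, 1.643]
force: [0.4, 0.1, -7.4]
opening: 19.8
```

Emit:
apply_moves:
  moves:
    - [0.015, 0, 0.003, 0, 0, 0, 0]
    - [0.015, 0, 0, 0, 0, 0, 0]

```text
t: 28.7
position: [498.5, 345.3, 54.4]
orientation: [-1.571, -0.0, 1.643]
force: [-0.1, 0.3, -6.8]
opening: 19.9
```

Emit:
apply_moves:
  moves:
    - [0.015, 0, 0.002, 0, 0, 0, 0]
    - [0.015, 0, 0, 0, 0, 0, 0]

```text
t: 28.9
position: [498.6, 345.4, 53.7]
orientation: [-1.572, -0.0, 1.643]
force: [-2.8, -1.5, 3.7]
opening: 20.1
```

Contact. Releasing the bar.

Emit:
apply_moves:
  moves:
    - [0.025, 0, 0, 0, 0, 0, 0]
    - [0.035, 0, 0, 0, 0, 0, 0]
    - [0.04, 0, 0, 0, 0, 0, 0]
    - [0.04, 0, -0.015, 0, 0, 0, 0]
    - [0.04, 0, -0.03, 0, 0, 0, 0]

```text
t: 29.4
position: [496.8, 344.4, 95.7]
orientation: [-1.567, 0.002, 1.643]
force: [0.3, 0.2, 0.4]
opening: 39.8
```

Emit:
apply_moves:
  moves:
    - [0.05, 0, -0.045, 0, 0, 0, 0]
    - [0.06, 0, -0.045, 0, 0, 0, 0]
    - [0.07, -0.03, -0.03, 0, 0, 0.048, 0]
    - [0.07, -0.045, 0, 0, 0, 0, 0]
    - [0.07, -0.045, 0, 0, 0, 0, 0]

```text
t: 29.9
position: [503.8, 224.9, 219.1]
orientation: [-1.575, -0.001, 1.597]
force: [0.6, -0.5, -0.5]
opening: 70.0
```

```bash
python3 go.py 385.9 -352.3 13;python3 - <<'E'
from h import *; from station import eyes
np.set_printoptions(precision=1,suppress=True)
a=eyes.snapshot("scene");cv2.imwrite("pics/k3.png",cv2.resize(a["pixels"][:,:,::-1],(768,576)))
b=eyes.snapshot("top");crop(b,90,120,80,125,5,"k4")
E
```

```text
t 29.9 pos [503.8 224.9 219.1] yaw 1.597 rp [-1.575e+00 -1.000e-03] open 70.0 F [ 0.6 -0.5 -0.5] q6 -1.30
tool shift mm: x -573.9 y 206.1 z 132.9
```

View pics/k3.png

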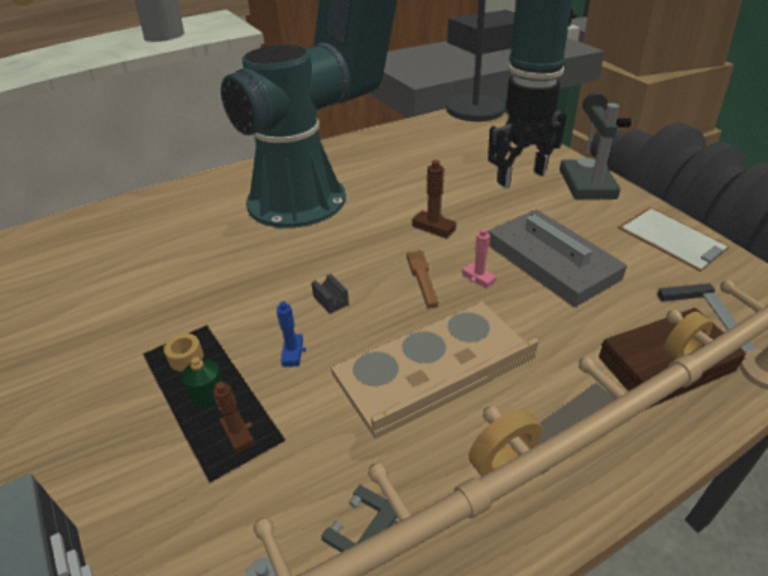

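View pics/k4.png

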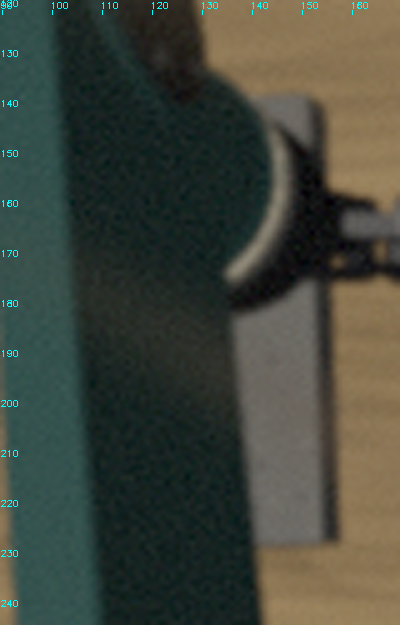

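The bar lies on the plate (px 558,240). Now back for the ring.

Emit:
apply_moves:
  moves:
    - [0.07, -0.042, 0, 0.009, 0, 0, 0]
    - [0.07, -0.042, 0, 0.009, 0, 0, 0]
    - [0.07, -0.042, 0, 0.009, 0, 0, 0]
    - [0.07, -0.042, 0, 0.009, 0, 0, 0]
    - [0.07, -0.042, 0, 0.009, 0, 0, 0]

```text
t: 30.5
position: [462.7, 13.3, 217.5]
orientation: [-1.572, -0.0, 1.596]
force: [1.1, -1.1, -1.0]
opening: 70.1
```

Emit:
apply_moves:
  moves:
    - [0.07, -0.042, 0, 0.009, 0, 0, 0]
    - [0.07, -0.042, 0, 0.009, 0, 0, 0]
    - [0.07, -0.042, 0, 0.009, 0, 0, 0]
    - [0.07, -0.042, 0, 0.009, 0, 0, 0]
    - [0.07, -0.042, 0, 0.009, 0, 0, 0]

```text
t: 31.0
position: [422.9, -198.2, 217.6]
orientation: [-1.572, 0.0, 1.595]
force: [1.4, -0.9, 0.2]
opening: 70.0
```

Emit:
apply_moves:
  moves:
    - [0.07, -0.042, 0, 0.012, 0, 0, 0]
    - [0.07, -0.042, 0, 0.012, 0, 0, 0]
    - [0.07, -0.035, 0.02, 0.01, 0, 0, 0]
    - [0.07, -0.02, 0.03, 0.005, 0, 0, 0]
    - [0.07, -0.005, 0.02, 0, 0, 0, 0]

```text
t: 31.5
position: [387.2, -344.1, 146.1]
orientation: [-1.571, 0.001, 1.592]
force: [-0.6, -0.1, -0.1]
opening: 70.1
```

```bash
python3 go.py 385.9 -352.3 13
```

```text
t 31.5 pos [ 387.2 -344.1  146.1] yaw 1.592 rp [-1.571e+00  1.000e-03] open 70.1 F [-0.6 -0.1 -0.1] q6 -2.45
tool shift mm: x -8.1 y 133.1 z 1.5
```

Emit:
apply_moves:
  moves:
    - [0.07, -0.008, 0.03, 0.001, 0, 0, 0]
    - [0.07, 0, 0.04, 0, 0, 0, 0]
    - [0.07, 0, 0.015, 0, 0, 0, 0]
    - [0.07, 0, 0, 0, 0, 0, 0]
    - [0.07, 0, 0, 0, 0, 0, 0]

```text
t: 32.0
position: [387.1, -349.7, 62.5]
orientation: [-1.571, 0.0, 1.595]
force: [0.2, 1.1, -0.6]
opening: 70.2
```

```bash
python3 go.py 385.9 -352.3 13
```

```text
t 32.0 pos [ 387.1 -349.7   62.5] yaw 1.595 rp [-1.571  0.   ] open 70.2 F [ 0.2  1.1 -0.6] q6 -2.46
tool shift mm: x -2.5 y 49.5 z 1.3
```

Emit:
apply_moves:
  moves:
    - [0.07, -0.0025, 0.02, 0.001, 0, 0, 0]
    - [0.07, 0, 0.02, 0, 0, 0, 0]
    - [0.07, 0, 0.009, 0, 0, 0, 0]
    - [0.07, 0, 0, 0, 0, 0, 0]

```text
t: 32.4
position: [385.7, -352.2, 13.5]
orientation: [-1.571, -0.0, 1.595]
force: [0.2, 0.5, 0.2]
opening: 70.1
```

Emit:
apply_moves:
  moves:
    - [0.06, 0, 0, 0, 0, 0, 0]
    - [0.05, 0, 0, 0, 0, 0, 0]
    - [0.048, 0, 0, 0, 0, 0, 0]
    - [0.048, 0, 0, 0, 0, 0, 0]
  grip_force: 70

```text
t: 32.8
position: [386.2, -352.6, 15.1]
orientation: [-1.572, 0.002, 1.595]
force: [-0.6, 1.9, 7.6]
opening: 55.8
```

```bash
python3 go.py 385.9 -352.3 13;python3 - <<'E'
from h import *; from station import eyes
a=eyes.snapshot("scene");crop(a,60,150,140,120,5,"l1")
E
```

```text
t 32.8 pos [ 386.2 -352.6   15.1] yaw 1.595 rp [-1.572  0.002] open 55.8 F [-0.6  1.9  7.6] q6 -2.47
tool shift mm: x 0.3 y 2.1 z 0.3
```

View pics/l1.png

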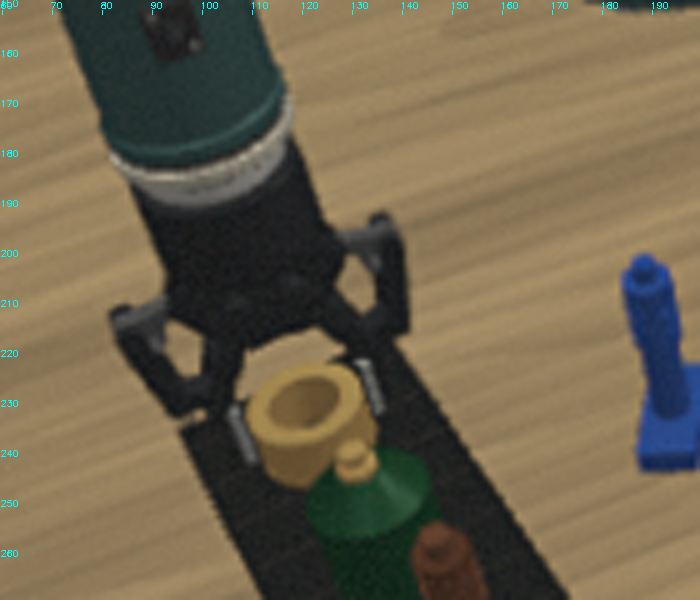

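Ring gripped. Carrying it back to TCP (577.3,-90.8).

Emit:
apply_moves:
  moves:
    - [0.048, 0, -0.015, 0, 0, 0, 0]
    - [0.048, 0, -0.03, 0, 0, 0, 0]
    - [0.048, 0, -0.045, 0, 0, 0, 0]
    - [0.048, 0, -0.045, 0, 0, 0, 0]
    - [0.048, 0, -0.045, 0, 0, 0, 0]

```text
t: 33.35
position: [385.1, -351.6, 195.7]
orientation: [-1.571, 0.0, 1.595]
force: [0.8, -0.3, -4.8]
opening: 56.0
```

Emit:
apply_moves:
  moves:
    - [0.048, 0.02, 0, -0.015, 0, 0, 0]
    - [0.048, 0.033, 0, -0.025, 0, 0, 0]
    - [0.048, 0.036, 0, -0.028, 0, 0, 0]
    - [0.048, 0.036, 0, -0.028, 0, 0, 0]
    - [0.048, 0.036, 0, -0.028, 0, 0, 0]

```text
t: 33.85
position: [506.0, -186.5, 194.1]
orientation: [-1.571, 0.0, 1.595]
force: [0.4, -1.2, -3.6]
opening: 55.9
```

Emit:
apply_moves:
  moves:
    - [0.048, 0.036, 0, -0.028, 0, 0, 0]
    - [0.048, 0.03, 0, -0.022, 0, 0, 0]
    - [0.048, 0.02, 0, -0.015, 0, 0, 0]
    - [0.048, 0.01, 0, -0.005, 0, 0, 0]
    - [0.048, 0, 0, 0, 0, 0, 0]

```text
t: 34.35
position: [573.2, -89.3, 193.5]
orientation: [-1.571, -0.0, 1.597]
force: [-0.9, -0.0, -4.1]
opening: 55.9
```

```bash
python3 go.py 577 -90.8 28
```

```text
t 34.4 pos [573.2 -89.3 193.5] yaw 1.597 rp [-1.571 -0.   ] open 55.9 F [-0.9 -0.  -4.1] q6 -1.87
tool shift mm: x -1.6 y 165.5 z -3.7
```

Emit:
apply_moves:
  moves:
    - [0.048, -0.001, 0.03, -0.004, 0, 0, 0]
    - [0.048, 0, 0.045, 0, 0, 0, 0]
    - [0.048, 0, 0.045, 0, 0, 0, 0]
    - [0.048, 0, 0.03, 0, 0, 0, 0]
    - [0.048, 0, 0, 0, 0, 0, 0]

```text
t: 34.85
position: [572.4, -91.8, 39.5]
orientation: [-1.561, -0.002, 1.594]
force: [-0.8, 0.4, -3.5]
opening: 56.2
```

Emit:
apply_moves:
  moves:
    - [0.048, 0, 0, 0, 0, 0, 0]
    - [0.048, 0, 0, 0, 0, 0, 0]

```text
t: 35.05
position: [578.8, -92.6, 45.5]
orientation: [-1.574, 0.001, 1.594]
force: [0.2, -0.0, -3.7]
opening: 55.8
```

```bash
python3 go.py 577 -90.8 28;python3 - <<'E'
from h import *; from station import eyes
a=eyes.snapshot("scene");crop(a,195,160,100,100,6,"l2")
E
```

```text
t 35.0 pos [578.8 -92.6  45.5] yaw 1.594 rp [-1.574e+00  1.000e-03] open 55.8 F [ 0.2 -0.  -3.7] q6 -1.87
tool shift mm: x 1.8 y 17.5 z 1.8
```

View pics/l2.png

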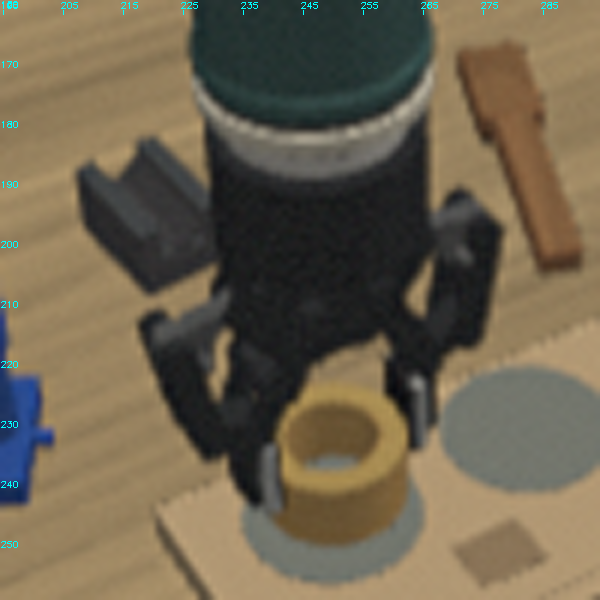

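Emit:
apply_moves:
  moves:
    - [0.048, 0.001, 0.01, 0, 0, 0, 0]
    - [0.048, 0, 0.005, 0, 0, 0, 0]
    - [0.048, 0, 0, 0, 0, 0, 0]

```text
t: 35.4
position: [577.9, -90.6, 29.2]
orientation: [-1.572, 0.001, 1.595]
force: [-1.1, -0.1, 3.7]
opening: 56.1
```

Emit:
apply_moves:
  moves:
    - [0.048, 0, 0.002, 0, 0, 0, 0]
    - [0.048, 0, 0, 0, 0, 0, 0]

```text
t: 35.6
position: [577.9, -90.5, 29.1]
orientation: [-1.573, 0.001, 1.595]
force: [-6.7, 0.7, 22.6]
opening: 56.1
```

Emit:
apply_moves:
  moves:
    - [0.048, 0, -0.002, 0, 0, 0, 0]
    - [0.06, 0, 0, 0, 0, 0, 0]
    - [0.07, 0, 0, 0, 0, 0, 0]
    - [0.072, 0, -0.02, 0, 0, 0, 0]
    - [0.072, 0, -0.04, 0, 0, 0, 0]

```text
t: 36.1
position: [574.8, -89.8, 85.9]
orientation: [-1.564, -0.002, 1.595]
force: [0.6, 0.3, -0.1]
opening: 71.9
```

Emit:
apply_moves:
  moves:
    - [0.07, 0, -0.045, 0, 0, 0, 0]
    - [0.07, 0, -0.045, 0.005, 0, 0, 0]
    - [0.07, -0.03, -0.02, 0.012, 0, 0, 0]
    - [0.07, -0.042, 0, 0.017, 0, 0, 0]
    - [0.07, -0.042, 0, 0.017, 0, 0, 0]

```text
t: 36.6
position: [529.5, -206.8, 199.6]
orientation: [-1.573, 0.002, 1.597]
force: [0.3, -0.2, -0.4]
opening: 70.3
```

Emit:
apply_moves:
  moves:
    - [0.07, -0.042, 0, 0.017, 0, 0, 0]
    - [0.07, -0.042, 0, 0.017, 0, 0, 0]
    - [0.07, -0.03, 0, 0.012, 0, 0, 0]
    - [0.07, -0.015, 0.03, 0.005, 0, 0, 0]
    - [0.07, -0.005, 0.03, 0, 0, 0, 0]

```text
t: 37.1
position: [481.4, -344.0, 138.5]
orientation: [-1.573, 0.003, 1.593]
force: [0.1, -0.3, -0.8]
opening: 70.3
```

```bash
python3 go.py 481.6 -339.8 19;python3 - <<'E'
from h import *; from station import eyes
a=eyes.snapshot("scene");cv2.imwrite("pics/l3.png",cv2.resize(a["pixels"][:,:,::-1],(768,576)))
E
```

```text
t 37.1 pos [ 481.4 -344.   138.5] yaw 1.593 rp [-1.573  0.003] open 70.3 F [ 0.1 -0.3 -0.8] q6 -2.33
tool shift mm: x 4.2 y 119.5 z -0.3
```

View pics/l3.png

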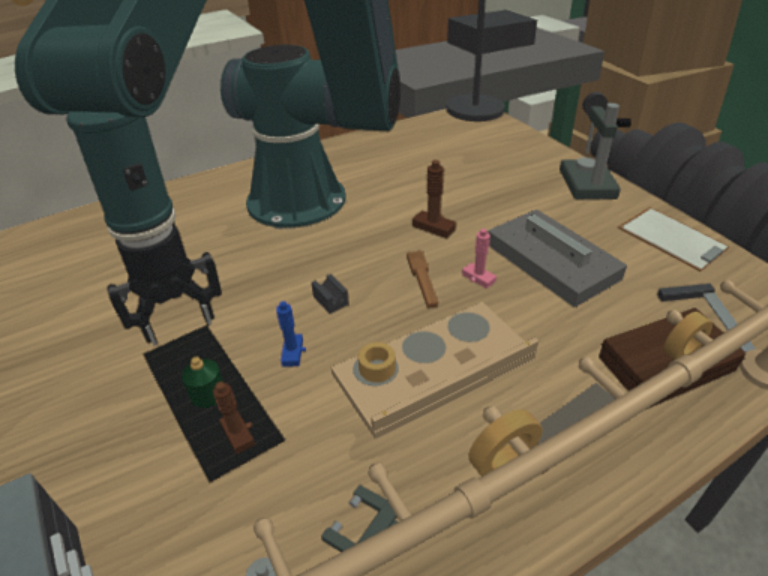

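The ring is back on its pad (px 376,360). Now the tin.

Emit:
apply_moves:
  moves:
    - [0.07, 0.004, 0.03, 0, 0, 0, 0]
    - [0.07, 0, 0.018, 0, 0, 0, 0]
    - [0.07, 0, 0, 0, 0, 0, 0]
    - [0.07, 0, 0, 0, 0, 0, 0]

```text
t: 37.55
position: [481.5, -336.7, 90.7]
orientation: [-1.571, -0.0, 1.595]
force: [-0.0, 0.4, -0.5]
opening: 70.0
```

```bash
python3 go.py 481.6 -339.8 19
```

```text
t 37.5 pos [ 481.5 -336.7   90.7] yaw 1.595 rp [-1.571 -0.   ] open 70.0 F [-0.   0.4 -0.5] q6 -2.32
tool shift mm: x -3.1 y 71.7 z -0.1
```

Emit:
apply_moves:
  moves:
    - [0.07, -0.003, 0.02, 0, 0, 0, 0]
    - [0.07, 0, 0.03, 0, 0, 0, 0]
    - [0.07, 0, 0.02, 0, 0, 0, 0]
    - [0.07, 0, 0, 0, 0, 0, 0]

```text
t: 37.95
position: [480.7, -339.1, 19.5]
orientation: [-1.569, -0.002, 1.595]
force: [-0.2, 0.6, 1.1]
opening: 70.1
```

Emit:
apply_moves:
  moves:
    - [0.06, 0, 0, 0, 0, 0, 0]
    - [0.05, 0, 0, 0, 0, 0, 0]
    - [0.045, 0, 0, 0, 0, 0, 0]
    - [0.045, 0, 0, 0, 0, 0, 0]
  grip_force: 60

```text
t: 38.35
position: [482.6, -340.9, 22.4]
orientation: [-1.574, 0.003, 1.595]
force: [-0.5, 0.1, 6.6]
opening: 54.2
```

```bash
python3 go.py 481.6 -339.8 19;python3 - <<'E'
from h import *; from station import eyes
a=eyes.snapshot("scene");crop(a,70,170,130,120,5,"m1")
E
```

```text
t 38.4 pos [ 482.6 -340.9   22.4] yaw 1.595 rp [-1.574  0.003] open 54.2 F [-0.5  0.1  6.6] q6 -2.33
tool shift mm: x 1.2 y 3.4 z 1.0
```

View pics/m1.png

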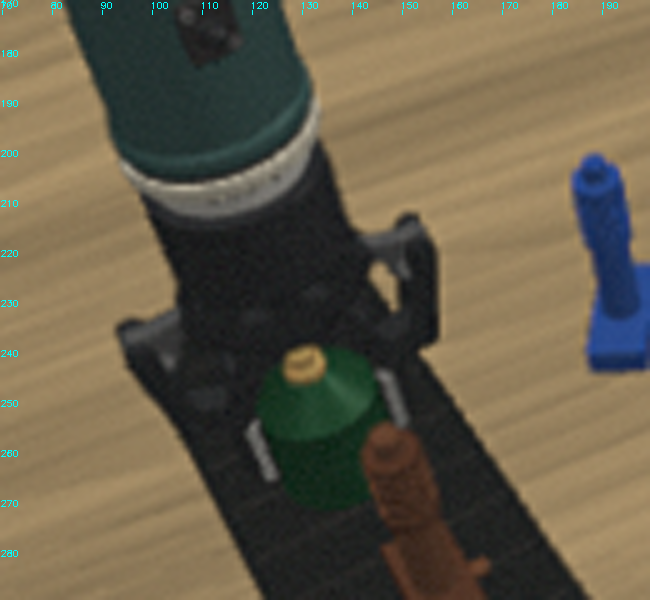

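Emit:
apply_moves:
  moves:
    - [0.045, 0, -0.015, 0, 0, 0, 0]
    - [0.045, 0, -0.03, 0, 0, 0, 0]
    - [0.045, 0, -0.045, 0, 0, 0, 0]
    - [0.045, 0, -0.045, 0, 0, 0, 0]
    - [0.045, 0, -0.045, 0, 0, 0, 0]

```text
t: 38.9
position: [480.8, -339.4, 202.4]
orientation: [-1.571, -0.0, 1.595]
force: [0.5, -0.5, -2.2]
opening: 53.9
```

Emit:
apply_moves:
  moves:
    - [0.045, 0.02, 0, -0.005, 0, 0, 0]
    - [0.045, 0.04, 0, -0.012, 0, 0, 0]
    - [0.045, 0.042, 0, -0.014, 0, 0, 0]
    - [0.045, 0.042, 0, -0.014, 0, 0, 0]
    - [0.045, 0.042, 0, -0.014, 0, 0, 0]

```text
t: 39.4
position: [535.6, -150.8, 200.8]
orientation: [-1.571, 0.0, 1.594]
force: [1.0, -1.2, -3.9]
opening: 54.1
```

Emit:
apply_moves:
  moves:
    - [0.045, 0.042, 0, -0.014, 0, 0, 0]
    - [0.045, 0.042, 0, -0.014, 0, 0, 0]
    - [0.045, 0.035, 0, -0.011, 0, 0, 0]
    - [0.045, 0.02, 0, -0.005, 0, 0, 0]
    - [0.045, 0.006, 0, 0, 0, 0, 0]

```text
t: 39.9
position: [576.3, -4.0, 200.6]
orientation: [-1.571, -0.001, 1.598]
force: [-0.6, -0.3, -2.6]
opening: 54.0
```

```bash
python3 go.py 577 -6.5 36
```

```text
t 39.9 pos [576.3  -4.  200.6] yaw 1.598 rp [-1.571e+00 -1.000e-03] open 54.0 F [-0.6 -0.3 -2.6] q6 -1.73
tool shift mm: x -2.6 y 164.6 z -0.6
```

Emit:
apply_moves:
  moves:
    - [0.045, 0, 0.03, 0, 0, 0, 0]
    - [0.045, 0, 0.045, 0, 0, 0, 0]
    - [0.045, 0, 0.045, 0, 0, 0, 0]
    - [0.045, 0, 0.025, 0, 0, 0, 0]
    - [0.045, 0, 0, 0, 0, 0, 0]

```text
t: 40.4
position: [572.4, -6.9, 51.9]
orientation: [-1.563, -0.001, 1.594]
force: [-1.4, -0.4, -2.0]
opening: 53.7
```

Emit:
apply_moves:
  moves:
    - [0.045, 0, 0, 0, 0, 0, 0]
    - [0.045, 0, 0, 0, 0, 0, 0]

```text
t: 40.6
position: [577.9, -7.1, 57.3]
orientation: [-1.574, 0.001, 1.595]
force: [0.7, -0.4, -3.8]
opening: 53.9
```

```bash
python3 go.py 577 -6.5 36;python3 - <<'E'
from h import *; from station import eyes
a=eyes.snapshot("scene");crop(a,230,155,100,100,6,"m2")
E
```

```text
t 40.6 pos [577.9  -7.1  57.3] yaw 1.595 rp [-1.574e+00  1.000e-03] open 53.9 F [ 0.7 -0.4 -3.8] q6 -1.73
tool shift mm: x 0.6 y 21.3 z 0.9
```

View pics/m2.png

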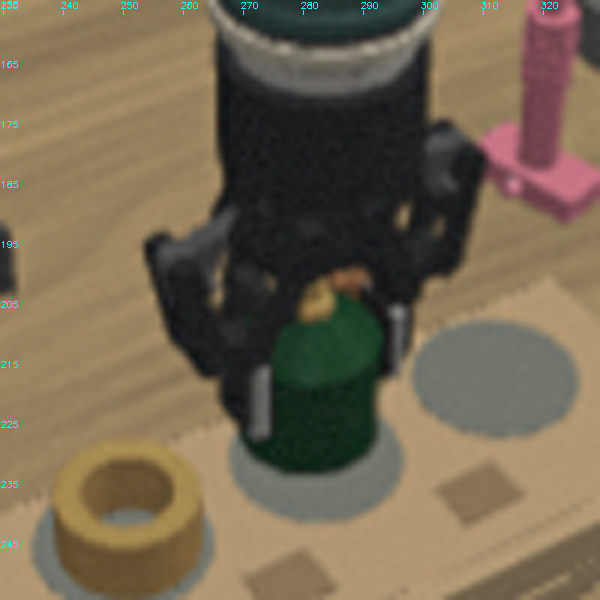

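Emit:
apply_moves:
  moves:
    - [0.045, 0, 0.01, 0, 0, 0, 0]
    - [0.045, 0, 0.007, 0, 0, 0, 0]
    - [0.045, 0, 0, 0, 0, 0, 0]

```text
t: 40.95
position: [575.4, -6.3, 37.4]
orientation: [-1.569, -0.0, 1.595]
force: [0.1, -0.4, -2.8]
opening: 54.0
```

Emit:
apply_moves:
  moves:
    - [0.045, 0, 0.002, 0, 0, 0, 0]
    - [0.045, 0, 0, 0, 0, 0, 0]

```text
t: 41.15
position: [576.3, -6.4, 36.4]
orientation: [-1.571, 0.0, 1.595]
force: [-0.4, 0.0, -3.6]
opening: 53.8
```

Emit:
apply_moves:
  moves:
    - [0.045, 0, 0.002, 0, 0, 0, 0]
    - [0.045, 0, 0, 0, 0, 0, 0]

```text
t: 41.35
position: [576.3, -6.4, 36.3]
orientation: [-1.571, 0.0, 1.595]
force: [-5.2, 0.9, 16.6]
opening: 53.7
```

Contact. Releasing the tin and going for the gauge.

Emit:
apply_moves:
  moves:
    - [0.045, 0, -0.002, 0, 0, 0, 0]
    - [0.058, 0, 0, 0, 0, 0, 0]
    - [0.066, 0, 0, 0, 0, 0, 0]
    - [0.066, 0, -0.02, 0, 0, 0, 0]
    - [0.066, 0, -0.04, 0, 0, 0, 0]

```text
t: 41.85
position: [573.8, -6.2, 94.0]
orientation: [-1.564, -0.001, 1.595]
force: [0.3, -0.1, -0.2]
opening: 66.2
```

Emit:
apply_moves:
  moves:
    - [0.066, 0, -0.045, 0, 0, 0, 0]
    - [0.06, 0, -0.045, 0, 0, 0, 0]
    - [0.06, -0.03, -0.02, 0, 0, 0, 0]
    - [0.06, -0.042, 0, 0, 0, 0, 0]
    - [0.06, -0.042, 0, 0, 0, 0, 0]

```text
t: 42.35
position: [579.9, -121.4, 207.7]
orientation: [-1.574, 0.001, 1.597]
force: [0.3, -0.1, -0.0]
opening: 59.9
```

Emit:
apply_moves:
  moves:
    - [0.06, -0.042, 0, 0, 0, 0, 0]
    - [0.06, -0.042, 0, 0, 0, 0, 0]
    - [0.06, -0.042, 0, 0, 0, 0, 0]
    - [0.06, -0.04, 0, 0, 0, 0, 0]
    - [0.06, -0.025, 0, 0.005, 0, 0, 0]

```text
t: 42.85
position: [579.0, -314.9, 206.0]
orientation: [-1.572, 0.001, 1.594]
force: [0.8, 1.0, 1.1]
opening: 60.0
```

Emit:
apply_moves:
  moves:
    - [0.06, -0.01, 0.02, 0.003, 0, 0, 0]
    - [0.06, 0, 0.02, 0, 0, 0, 0]
    - [0.06, 0, 0, 0, 0, 0, 0]
    - [0.06, 0, 0, 0, 0, 0, 0]

```text
t: 43.25
position: [575.7, -321.3, 166.0]
orientation: [-1.57, -0.001, 1.595]
force: [-0.3, -0.7, 0.2]
opening: 59.7
```

```bash
python3 go.py 577.3 -323.5 61.5;python3 - <<'E'
from h import *; from station import eyes
a=eyes.snapshot("scene");cv2.imwrite("pics/n1.png",cv2.resize(a["pixels"][:,:,::-1],(768,576)))
E
```

```text
t 43.2 pos [ 575.7 -321.3  166. ] yaw 1.595 rp [-1.57e+00 -1.00e-03] open 59.7 F [-0.3 -0.7  0.2] q6 -2.21
tool shift mm: x -2.3 y 104.5 z -1.6
```

View pics/n1.png

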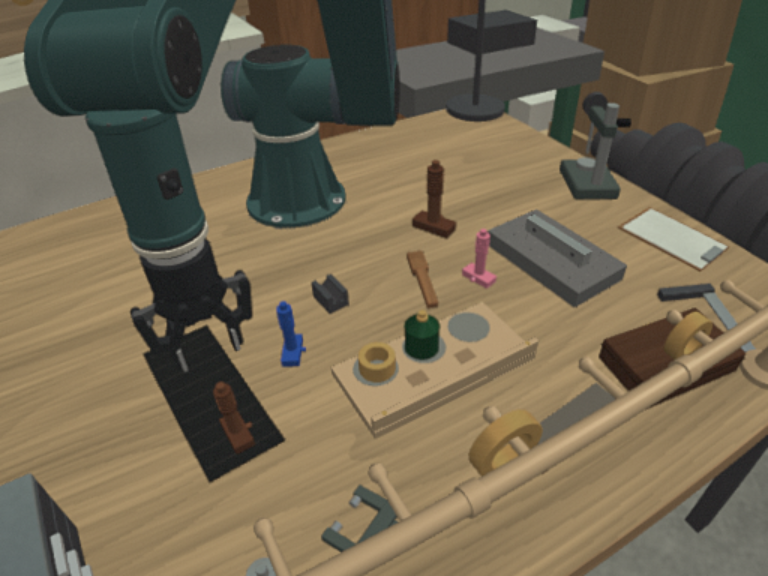

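The tin and ring stand on their pads. Descending on the gauge.

Emit:
apply_moves:
  moves:
    - [0.06, -0.002, 0.03, -0.001, 0, 0, 0]
    - [0.06, 0, 0.035, 0, 0, 0, 0]
    - [0.06, 0, 0.025, 0, 0, 0, 0]
    - [0.06, 0, 0.012, 0, 0, 0, 0]
    - [0.06, 0, 0, 0, 0, 0, 0]

```text
t: 43.8
position: [576.6, -322.8, 63.6]
orientation: [-1.569, -0.001, 1.596]
force: [0.4, 0.5, 0.6]
opening: 60.0
```

Emit:
apply_moves:
  moves:
    - [0.055, 0, 0, 0, 0, 0, 0]
    - [0.055, 0, 0, 0, 0, 0, 0]

```text
t: 44.0
position: [578.3, -324.3, 66.3]
orientation: [-1.573, 0.002, 1.595]
force: [0.1, 0.4, -0.1]
opening: 55.0
```

```bash
python3 go.py 577.3 -323.5 61.5
```

```text
t 44.0 pos [ 578.3 -324.3   66.3] yaw 1.595 rp [-1.573  0.002] open 55.0 F [ 0.1  0.4 -0.1] q6 -2.21
tool shift mm: x 0.9 y 4.8 z 0.9
```

Emit:
apply_moves:
  moves:
    - [0.05, 0.001, 0.004, 0.001, 0, 0, 0]
    - [0.04, 0, 0, 0, 0, 0, 0]
    - [0.025, 0, 0, 0, 0, 0, 0]
    - [0.015, 0, 0, 0, 0, 0, 0]
    - [0.015, 0, 0, 0, 0, 0, 0]
  grip_force: 60

```text
t: 44.5
position: [575.9, -322.5, 60.8]
orientation: [-1.571, 0.0, 1.595]
force: [-1.1, 0.9, 4.7]
opening: 22.3
```

Emit:
apply_moves:
  moves:
    - [0.015, 0, 0, 0, 0, 0, 0]

```text
t: 44.6
position: [575.9, -322.5, 60.8]
orientation: [-1.571, 0.0, 1.595]
force: [-2.1, 1.9, 6.0]
opening: 22.7
```

```bash
python3 go.py 577.3 -323.5 61.5;python3 - <<'E'
from h import *; from station import eyes
a=eyes.snapshot("scene");crop(a,95,190,100,120,5,"n2")
E
```

```text
t 44.6 pos [ 575.9 -322.5   60.8] yaw 1.595 rp [-1.571  0.   ] open 22.7 F [-2.1  1.9  6. ] q6 -2.21
tool shift mm: x -1.1 y -0.7 z -1.3
```

View pics/n2.png

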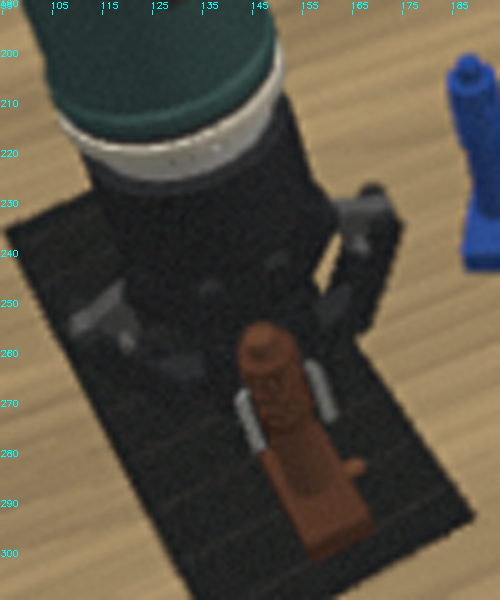

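Gripped upright. Returning to TCP about (573.5, 85.5), crossing at z≈205.

Emit:
apply_moves:
  moves:
    - [0.015, 0, -0.015, 0, 0, 0, 0]
    - [0.015, 0, -0.03, 0, 0, 0, 0]
    - [0.015, 0, -0.045, 0, 0, 0, 0]
    - [0.015, 0, -0.045, 0, 0, 0, 0]
    - [0.015, 0.01, -0.01, 0, 0, 0, 0]

```text
t: 45.15
position: [578.7, -315.6, 211.8]
orientation: [-1.579, 0.007, 1.594]
force: [2.3, -0.3, -2.9]
opening: 22.7
```

Emit:
apply_moves:
  moves:
    - [0.015, 0.025, 0, 0, 0, 0, 0]
    - [0.015, 0.04, 0, -0.001, 0, 0, 0]
    - [0.015, 0.045, 0, -0.001, 0, 0, 0]
    - [0.015, 0.045, 0, -0.001, 0, 0, 0]
    - [0.015, 0.045, 0, -0.001, 0, 0, 0]

```text
t: 45.65
position: [573.4, -110.3, 204.2]
orientation: [-1.569, -0.001, 1.595]
force: [0.8, 0.7, -4.7]
opening: 22.5
```

Emit:
apply_moves:
  moves:
    - [0.015, 0.045, 0, -0.001, 0, 0, 0]
    - [0.015, 0.045, 0, -0.001, 0, 0, 0]
    - [0.015, 0.045, 0, -0.001, 0, 0, 0]
    - [0.015, 0.04, 0, 0, 0, 0, 0]
    - [0.015, 0.02, 0, 0, 0, 0, 0]

```text
t: 46.15
position: [571.2, 86.2, 204.2]
orientation: [-1.568, -0.001, 1.597]
force: [0.4, 0.3, -4.4]
opening: 22.3
```

Emit:
apply_moves:
  moves:
    - [0.015, 0, 0, 0, 0, 0, 0]
    - [0.015, 0, 0, 0, 0, 0, 0]

```text
t: 46.35
position: [572.1, 82.8, 204.5]
orientation: [-1.569, 0.001, 1.597]
force: [0.3, -0.7, -3.7]
opening: 22.2
```

```bash
python3 go.py 573.5 85.5 75;python3 - <<'E'
from h import *; from station import eyes
a=eyes.snapshot("scene");crop(a,230,115,120,120,5,"n3")
E
```

```text
t 46.4 pos [572.1  82.8 204.5] yaw 1.597 rp [-1.569e+00  1.000e-03] open 22.2 F [ 0.3 -0.7 -3.7] q6 -1.57
tool shift mm: x 2.7 y 129.5 z -1.5
```

View pics/n3.png

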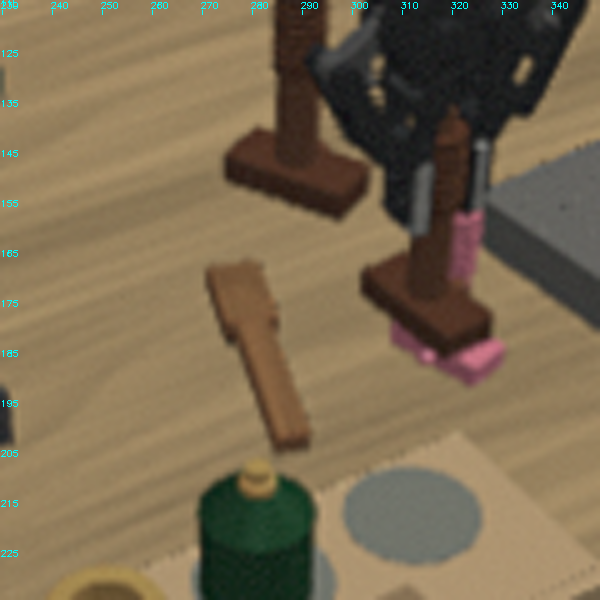

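Emit:
apply_moves:
  moves:
    - [0.015, 0.002, 0.03, -0.001, 0, 0, 0]
    - [0.015, 0, 0.04, 0, 0, 0, 0]
    - [0.015, 0, 0.03, 0, 0, 0, 0]
    - [0.015, 0, 0.012, 0, 0, 0, 0]
    - [0.015, 0, 0, 0, 0, 0, 0]

```text
t: 46.9
position: [572.6, 83.4, 91.6]
orientation: [-1.567, 0.0, 1.594]
force: [0.1, 0.0, -2.9]
opening: 22.8
```

Emit:
apply_moves:
  moves:
    - [0.015, 0, 0, 0, 0, 0, 0]
    - [0.015, 0, 0, 0, 0, 0, 0]

```text
t: 47.1
position: [575.8, 84.3, 95.1]
orientation: [-1.574, 0.0, 1.595]
force: [1.0, 0.6, -2.9]
opening: 22.6
```

```bash
python3 go.py 573.5 85.5 75;python3 - <<'E'
from h import *; from station import eyes
a=eyes.snapshot("scene");crop(a,290,170,50,55,11,"n4")
E
```

```text
t 47.1 pos [575.8  84.3  95.1] yaw 1.595 rp [-1.574  0.   ] open 22.6 F [ 1.   0.6 -2.9] q6 -1.57
tool shift mm: x 1.3 y 20.1 z 2.2
```

View pics/n4.png

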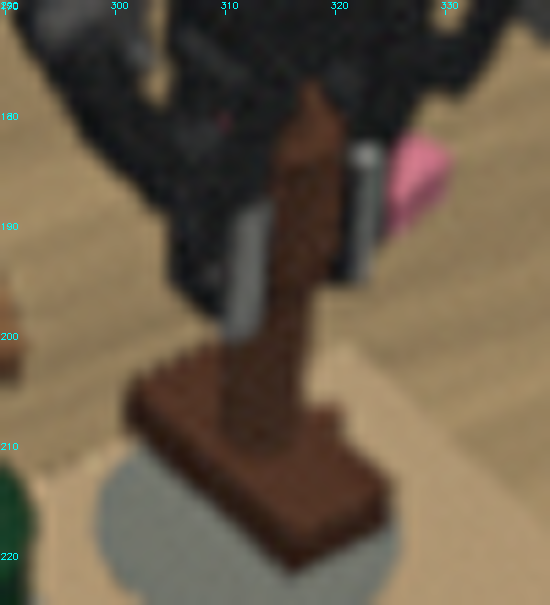

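Emit:
apply_moves:
  moves:
    - [0.015, 0.001, 0.01, 0.001, 0, 0, 0]
    - [0.015, 0, 0.006, 0, 0, 0, 0]
    - [0.015, 0, 0, 0, 0, 0, 0]

```text
t: 47.45
position: [571.9, 85.6, 76.3]
orientation: [-1.569, 0.0, 1.595]
force: [-0.3, 0.2, -4.0]
opening: 22.9
```

Emit:
apply_moves:
  moves:
    - [0.015, 0, 0.002, 0, 0, 0, 0]
    - [0.015, 0, 0, 0, 0, 0, 0]

```text
t: 47.65
position: [572.9, 85.5, 75.1]
orientation: [-1.57, 0.0, 1.595]
force: [0.2, 0.5, -3.7]
opening: 22.5
```

Emit:
apply_moves:
  moves:
    - [0.015, 0, 0.002, 0, 0, 0, 0]
    - [0.015, 0, 0, 0, 0, 0, 0]

```text
t: 47.85
position: [573.3, 85.6, 74.8]
orientation: [-1.572, 0.0, 1.595]
force: [-3.9, 0.3, 8.7]
opening: 22.7
```

Contact. Releasing, backing up and away.

Emit:
apply_moves:
  moves:
    - [0.022, 0, -0.001, 0, 0, 0, 0]
    - [0.035, 0, 0, 0, 0, 0, 0]
    - [0.045, 0, 0, 0, 0, 0, 0]
    - [0.048, 0, -0.015, 0, 0, 0, 0]
    - [0.048, 0, -0.03, 0, 0, 0, 0]

```text
t: 48.35
position: [571.3, 85.4, 117.8]
orientation: [-1.566, 0.0, 1.595]
force: [0.4, 0.9, 0.5]
opening: 48.2
```

Emit:
apply_moves:
  moves:
    - [0.05, 0, -0.045, 0, 0, 0, 0]
    - [0.05, 0, -0.045, 0, 0, 0, 0]
    - [0.05, 0, -0.045, 0, 0, 0, 0]
    - [0.05, 0, -0.03, 0.04, 0, 0, 0]
    - [0.05, 0, 0, 0.045, 0, 0, 0]

```text
t: 48.85
position: [491.8, 83.5, 289.2]
orientation: [-1.582, 0.0, 1.595]
force: [-0.5, 0.2, -1.5]
opening: 49.8
```

Emit:
apply_moves:
  moves:
    - [0.05, 0.03, -0.03, 0.03, 0, 0, 0]
    - [0.05, 0.03, 0, 0.03, 0, 0, 0]
    - [0.05, 0.02, 0, 0.01, 0, 0, 0]
    - [0.05, 0, 0, 0, 0, 0, 0]
    - [0.05, 0, 0, 0, 0, 0, 0]

```text
t: 49.35
position: [417.6, 160.7, 313.5]
orientation: [-1.572, 0.0, 1.596]
force: [-0.4, -1.0, 0.1]
opening: 49.7
```

```bash
python3 go.py 573.5 85.5 75;python3 - <<'E'
from h import *; from station import eyes; import pickle
a=eyes.snapshot("scene");b=eyes.snapshot("top"); pickle.dump((a,b),open("s1.pkl","wb"))
crop(a,215,120,205,165,3,"o3");cv2.imwrite("pics/o5.png",cv2.resize(b["pixels"][:,:,::-1],(768,576)))
a0,b0=pickle.load(open("s0.pkl","rb"))
f=lambda s:cv2.resize(s["pixels"][170:285,215:365,::-1],None,fx=5,fy=5,interpolation=cv2.INTER_CUBIC)
cv2.imwrite("pics/o4.png",cv2.addWeighted(f(a),.5,f(a0),.5,0))
E
```

```text
t 49.4 pos [417.6 160.7 313.5] yaw 1.596 rp [-1.572  0.   ] open 49.7 F [-0.4 -1.   0.1] q6 -1.38
tool shift mm: x -79.1 y 238.5 z -153.9
```

View pics/o3.png

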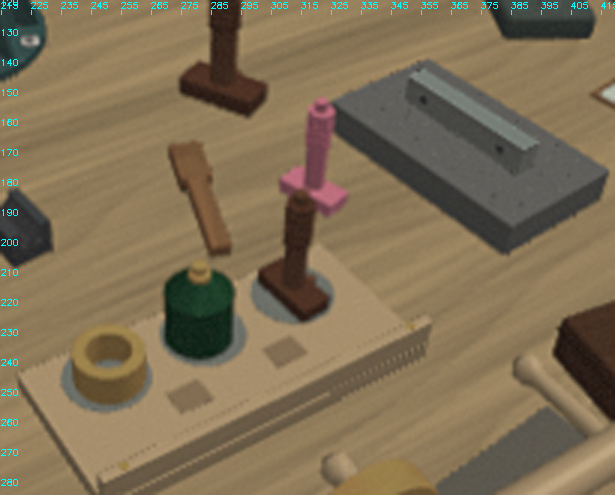

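View pics/o4.png

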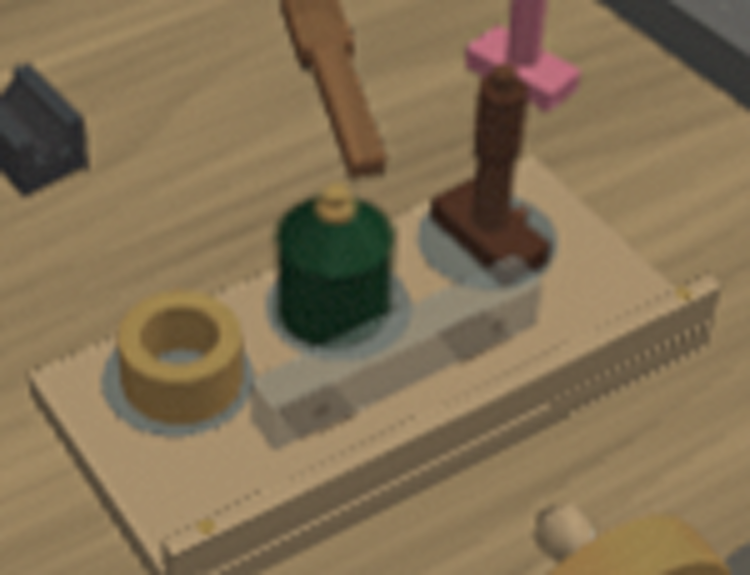

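View pics/o5.png

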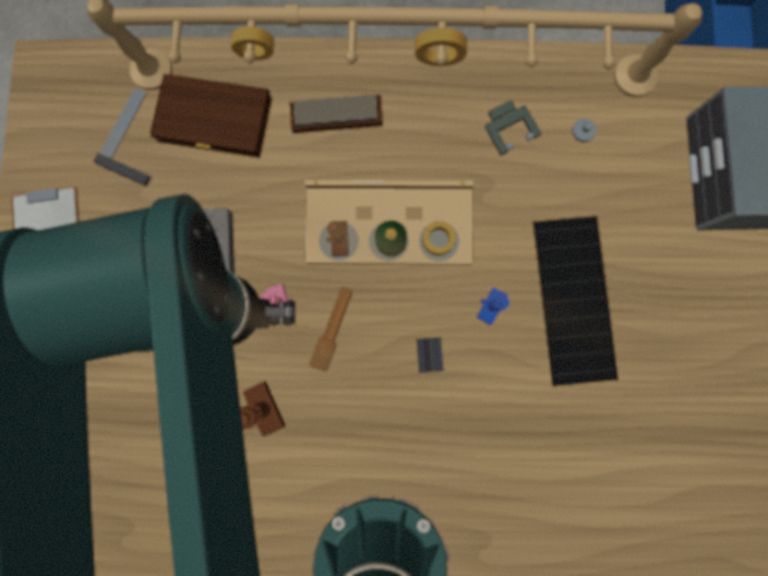

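The before/after blend shows ring, tin and gauge within about 1 px (3 mm) of where they started, all upright. The bar is flat on the plate, and the V-block and brush haven't moved. Handing in.

```bash
python3 -c "
from station import manip
print(manip.sign_off())"
```

```text
the job is handed in; nothing more can be done
None
```

I finished the job and handed it in at about 49 s of the 144 s; the sign-off gives no verdict. I stood the depth gauge, tin and ring on the mat, laid the bar on the plate, and put ring, tin and gauge back on their own pads.

**Last checks:**
- **The three on the rack:** a before/after overlay shows them upright and within about 1 px (roughly 3 mm) of where they started.
- **Bar:** just before lowering, its centre measured within about 1 mm of the plate's and its angle within about 0.5°. The final scene view shows it flat there. The arm hid it from the top camera, so I did not re-measure it after release.
- **V-block and brush:** they look unmoved in both views, and the gripper stood clear of everything at the end.

**What disagreed along the way:**
- **First grip on the gauge:** it tipped the gauge by about 0.05 rad on its pad because the robot and camera y positions differed by a few mm. I opened, re-centred and regripped it.
- **Order of removal:** the gripper's knuckles turned out wider than the stated finger width, so I left the ring until the tin was out of the way.

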